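# Find the loose stop pin by feel and drive it out of the shaping block into the catch pan

### The arm

A 6-joint arm with a two-finger parallel gripper is mounted at the origin on the work surface. World frame = base frame: x ahead of the robot, y to its left, z up, the work surface at z = 0. Lengths are in m, angles in degrees, forces in N, time in s.
With the tool pointing down it reaches from about 0.375 to 0.9 m from the base axis. Payload 3.1 kg.
Tool frame: the origin (TCP) lies on the centre line of the jaws, within the pads' length; the fingertips stand 25 mm ahead of it and the grasp point (between the pads) lies 6 mm ahead of it; z points along the fingers, y is the line along which they close (so a half turn about z gives the same grasp; the last joint's range is limited). The gripper opens to 87 mm and grips with 3 to 60 N. Pads are 19 mm wide; open, the fingers measure 117 mm over their backs; the gripper's body (75 mm by 190 mm) begins 51 mm behind the grasp point.
Start: joints at [-77.378, 30.224, 82.088, -0, 67.689, -10.227], TCP at [0.243, -0.576, 0.248] pointing down, gripper open.
Joint ranges: [-176.69, 176.69], [-43.24, 126.21], [12.49, 139.97], [-82, 262], [0, 151.66], [-163.58, 163.58]. Speed limits (degrees/s): [159.86, 159.86, 180, 180, 180, 180].

### API

Orientations are given as a 3x3 rotation matrix whose columns are the frame's x, y, z axes.
In Python, from rig import * gives the robot as it stands.
- The arm moves only by the tool step_arm, never from a script. Its argument "steps" is a list of rows, each a list of 7 numbers: the shift along the tool's x, y, z normalised to -1 to 1, where 1 is 0.3 m, then the turn, a rotation vector about the tool's x, y, z normalised to -1 to 1, where 1 is 45 degrees, then the gripper's target within -1 to 1 (shut at 1, half-way at 0, fully open at -1). A call has 1 to 8 rows; each row is the pose to reach, as a shift and turn from the pose commanded when the call began, along the tool's axes at that moment; what a row does not reach only later rows make up. A row lasts 1/12 s, in which the tool goes at most 41.7 mm and 7.16 degrees, less where a joint would pass 70% of its speed; a pose out of reach is approached as far as the arm can. A call with a number of a shift or a turn outside -1 to 1 is refused whole. A call with a gripper value outside its range is refused whole. The fingers move at their own pace and stop on an object; the grip force is fixed at half the most. Time passes only in rows, so rows that repeat a pose let the fingers close. It gives the time, the measured TCP pose, the force, the opening and the grip force at its end, in the units of the state.
- read_state(): the state, without advancing time (a new reading comes with each control period).
- capture(name): name is "scene" or "top" or "wrist"; returns a dict with "image" (400x640x3 uint8, red, green, blue), "vertical_fov" (degrees; the focal length in pixels is half the picture's height over the tangent of half this angle, whatever the lens; pixels are square), "cx", "cy" (the principal point, pixels), "world_from_camera" (4x4, takes a point from camera to world coordinates); the wrist camera has in their place "T_tool_cam" (4x4, takes a point from camera to tool coordinates, whose origin is the TCP and whose axes are the flange's). Camera axes: x right, y down, z forward; pixel columns grow to the right and rows downward; lengths in m; the calibration is good to about 2 mm. A picture is of the moment at which its call begins: read the wrist's pose just before it. There is no depth.
- hand_in(): hands the job in; it is judged then, once.
The state is a dict: "time_s": time; "joint_positions": joint angles; "qvel": joint speeds; "tau": joint torques, N m; "position": TCP position; "tcp_rot": TCP orientation; "force": force on the tool from outside, world axes, zero at the start; "moment": the same for the moment, N m; "opening": opening from 0.0 (shut) to 1.0 (fully open); "grasp_force": force on a finger pad.
Only numpy, scipy, OpenCV 4.12 (cv2) and the standard library are available. Lean on these libraries where they do the work, as an engineer would, in place of code of your own. Each camera call takes 0.05 s, during which the arm holds its last target. There are 200 camera calls.

### The job

One of the two brass stop pins sunk in the sloping face of the clamped shaping block has worked loose; they look alike, but under the drift punch the loose one gives to a light push while the sound one stands firm. Stand the little long-handled tin pan on the cart under the lower mouths of the two holes and let go of it, then take the drift punch (eight-sided handle) from the wooden stand, feel which pin is loose and push that one right out down its sloping hole so that it drops into the pan and not onto the cart, never forcing the sound pin or the wood. Finish with the punch back upright and fully home in its own hole in the stand, the pan standing upright with the loose pin in it, the sound pin still in its place and the rest of the kit where it lay.

Things in the scene. Friction and masses are not known exactly. Their poses are not given: they have to be found in the camera images.
- clamp: Cast-iron screw clamp bolted to the cart, fixed, 98 mm tall. Origin on the cart top under the middle of its jaws, z up. Its x points level towards the raised, overhanging end of the block; the screw with its cross bar sticks out along +y to 138 mm, bar ends up to 95 mm high. Its foot ends 25 mm along +x: the cart is clear beneath the overhang.
- block: Hardwood shaping block held fast in the clamp, 130 long (its x) x 60 wide (y) x 42 mm thick (z). Origin: centre of its underside. Its z, square to the working face, leans 32 degrees from vertical towards the clamp's -x side, so the face slopes and its +x end is raised. Two pin holes run straight through along z, 22 mm from the raised end, 13 mm either side of its middle line.
- hole_a (a point): Centre of the upper mouth of one pin hole, in the sloping face about 120 mm above the cart, on the block's +y side. Axes as the block's: +z points out of the hole along its axis (32 degrees from vertical), so a punch goes in along -z. Round hole, 11.5 mm diameter, 42 mm long, straight through.
- hole_b (a point): The same for the other hole, on the block's -y side, 26 mm from the first. Either hole may hold the loose pin.
- exits_mid (a point): Point midway between the two lower mouths, in the block's underside, 85 mm above the cart; the mouths lie 13 mm either way along y. Axes as the block's. A pin leaves along -z and lands about 15 mm further along the clamp's +x than the point plumb below its mouth, so one pan place serves both.
- pin_a: Brass stop pin in hole_a, 10 mm diameter, 30 mm long, 20 g, flat top, rounded foot. Origin at its middle, z up the hole. Its top is 7 mm (+-1) below the face, its foot 5 mm short of the lower mouth. The loose pin yields to 3 to 15 N along the hole; it drops free once its top is about 37 mm below the face (push the punch tip 42 to 50 mm in). The sound one stays even under 50 N.
- pin_b: The like pin in hole_b, same sizes and start depth. Whether this one or the other is loose changes from start to start and cannot be seen; only pushing tells.
- pan: Loose tinplate catch pan, 120 g: round flat-bottomed cup, 64 mm across the foot, 76 mm across the rim, 36 mm high, wall 2 mm, floor 3 mm, with a level straight strap handle along its +x. Origin: centre of its underside, z up.
- pan_grip (a point): Grip point on the pan's handle, 82 mm from the cup's centre, 30 mm above the cart while the pan stands. The handle is a straight bar along the pan's x, 12 mm wide (pan's y), 8 mm deep (26 to 34 mm high), from the cup out to 112 mm, with a 20 mm round end at 118 mm.
- stand: Fixed hardwood tool stand, 60 x 120 mm foot, 52 x 112 mm block, 64 mm high. Origin: centre of its underside, z up. Two upright holes, 15 mm diameter, 60 mm deep, in its top at 30 mm either way along its y. One holds the punch, the other a tapered reamer (brass ferrule, round pear-shaped handle, 67 mm above the top); which is in which varies.
- punch: Loose drift punch, 90 g: flat-ended steel shaft, 9 mm diameter, 56 mm long; steel collar 30 mm diameter, 5 mm thick; eight-sided wooden handle 18 mm across flats, 5 to 77 mm above the origin (cap to 83). Origin: centre of the collar's underside, z towards the handle, flats face x, y and 45 degrees between. Hangs in the stand, collar on its top, so its origin marks its own hole. Fingers can bear on the collar.
- punch_tip (a point): Centre of the punch's flat end, 56 mm below its origin along -z.
- mallet: Bystander: small lignum vitae mallet lying down, head 54 x 86 mm, handle 160 mm. Origin under the head.
- tweezers: Bystander: brass tweezers, 110 mm long, 6 mm high, lying flat.
- burnisher: Bystander: flat bone burnisher, 130 mm long, 6 mm high, lying flat.
- reed_box: Bystander: closed dented tin reed box, 66 x 102 x 33 mm.
- cane_slips: Bystander: small stack of cane slips, 120 mm long, 42 mm wide, 12 mm high.
- reamer: Bystander: the tapered reamer in the stand's other hole (ferrule 22 mm, pear-shaped round handle up to 33 mm across, 67 mm tall above the stand). Origin: centre of the ferrule's underside, on the stand's top.
Things that resemble listed ones, but are neither listed nor needed, are in the scene too. Leave any blue look-alike of the punch alone.

How it is judged:
By the outcome, as a careful person would: the job done as asked, in the order asked, and still so for the second after the job is handed in, with the robot touching nothing.
It also fails if it takes over 72 s, if anything falls off the work surface, if the arm or the gripper's body presses on something with over 40 N, if the wrist force passes 120 N, or if a joint passes its speed limit or range.

## Working session

There is one attempt and no reset: what is moved stays moved. The work goes in short steps, Python scripts to look and compute and a tool call to move; the robot and the scene stay as the last step left them, time stands still between calls to the robot, and variables do not carry over. Pictures are saved under pics/ and viewed, at most 10 in all, crops included, and the job is handed in when it is done.

Besides the shell and the picture viewer there is one more tool, called as a command line: name --pt "numbers of a row" for each row, then --argument value for the rest. step_arm: Moves the arm, as the interface text tells. Scaled input: -1 to 1 covers 0.3 m each way for a shift and 45 degrees each way for a turn. Its arguments: {"type":"object","properties":{"steps":{"type":"array"}},"required":["steps"]}

```bash
ls; mkdir -p pics; python3 - <<'E'
from rig import *
import cv2,numpy as np
ims=[]
for n in ("scene","top"):
    c=capture(n); cv2.imwrite(f"pics/{n}0.png",c["image"][:,:,::-1]); print(n,c["vertical_fov"],c["cx"],c["cy"],np.round(c["world_from_camera"],3).tolist())
c=capture("wrist");print(c["vertical_fov"],c["cx"],c["cy"],np.round(c["T_tool_cam"],4).tolist());cv2.imwrite("pics/w0.png",c["image"][:,:,::-1])
s=read_state();print(s["time_s"],s["position"],np.round(s["tcp_rot"],3).tolist())
E
```

```text
pics
scene 51.63818832275156 312.41256516002693 199.9069958563396 [[0.477, 0.598, -0.644, 1.239], [0.879, -0.336, 0.339, -0.359], [-0.013, -0.728, -0.686, 0.862], [0.0, 0.0, 0.0, 1.0]]
top 42.56480358642227 321.14482578810475 196.4604814259983 [[0.016, -0.981, 0.195, 0.205], [-1.0, -0.015, 0.002, 0.015], [0.001, -0.195, -0.981, 1.647], [0.0, 0.0, 0.0, 1.0]]
62.852866828841414 327.5656453925695 200.48683891720586 [[-0.0009, -0.9635, -0.2675, 0.0729], [1.0, -0.0007, -0.0006, -0.0006], [0.0004, -0.2675, 0.9636, -0.137], [0.0, 0.0, 0.0, 1.0]]
0.15 [ 0.242603   -0.57541276  0.24681095] [[0.922, 0.388, -0.0], [0.388, -0.922, 0.002], [0.0, -0.002, -1.0]]
```

View pics/scene0.png

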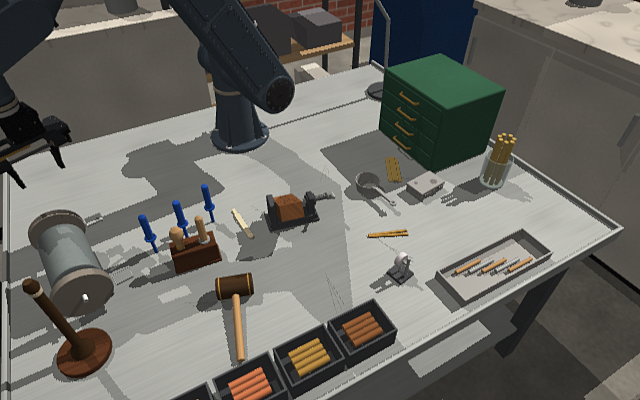

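View pics/top0.png

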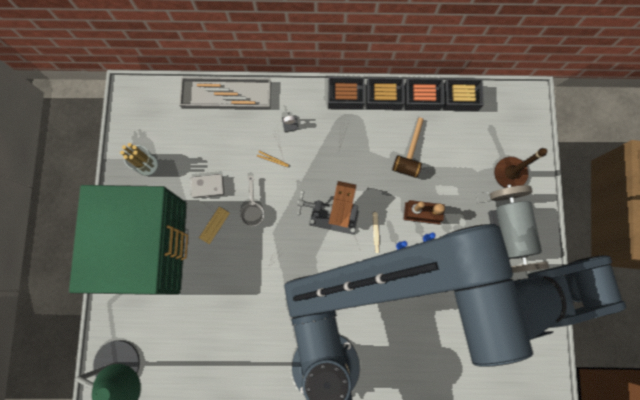

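The scene picture shows the stand at (195,252) with two wooden handles, (178,237) and (200,228). The block and clamp are at (292,210), and the pan's cup is at (370,183) with its handle running to (393,203). Possible mistakes for the punch are the three blue look-alikes at (148,232), (180,215) and (208,200), and the reamer. One close crop should tell the two handles apart.

```bash
cat > h.py <<'E'
from rig import *
import cv2,numpy as np
def cam(n):
    s=read_state(); c=capture(n); im=c["image"]; f=im.shape[0]/2/np.tan(np.radians(c["vertical_fov"]/2))
    if n=="wrist":
        T=np.eye(4);T[:3,:3]=s["tcp_rot"];T[:3,3]=s["position"];T=T@np.array(c["T_tool_cam"])
    else: T=np.array(c["world_from_camera"])
    return im,(f,c["cx"],c["cy"],T)
def ray(k,u,v):
    f,cx,cy,T=k; d=T[:3,:3]@np.array([(u-cx)/f,(v-cy)/f,1]); return T[:3,3],d/np.linalg.norm(d)
def onz(k,u,v,z):
    o,d=ray(k,u,v); return o+d*(z-o[2])/d[2]
def proj(k,p):
    f,cx,cy,T=k; q=T[:3,:3].T@(np.array(p)-T[:3,3]); return f*q[0]/q[2]+cx,f*q[1]/q[2]+cy
def tri(*kr):
    A=np.zeros((3,3));b=np.zeros(3)
    for k,u,v in kr:
        o,d=ray(k,u,v);P=np.eye(3)-np.outer(d,d);A+=P;b+=P@o
    p=np.linalg.solve(A,b); return p,[np.round(np.subtract(proj(k,p),(u,v)),1) for k,u,v in kr]
E
python3 - <<'E'
from h import *
s=cv2.imread("pics/scene0.png");t=cv2.imread("pics/top0.png")
R=lambda im,x,y,w,h,z:cv2.resize(im[y:y+h,x:x+w],None,fx=z,fy=z,interpolation=cv2.INTER_CUBIC)
a=R(s,130,170,200,110,4); b=R(t,230,165,228,80,3.5)
o=np.zeros((600,800,3),np.uint8);b=b[:,:800];a=a[:,:800];o[:320]=a[:320] if 0 else cv2.resize(a,(800,440))[:320] if 0 else a[:320]
o[320:]=b[:280];cv2.imwrite("pics/c1.png",o)
E
```

```text
Traceback (most recent call last):
ValueError: could not broadcast input array from shape (280,798,3) into shape (280,800,3)
```

```bash
python3 - <<'E'
from h import *
s=cv2.imread("pics/scene0.png");t=cv2.imread("pics/top0.png")
R=lambda im,x,y,w,h,z:cv2.resize(im[y:y+h,x:x+w],None,fx=z,fy=z,interpolation=cv2.INTER_CUBIC)
cv2.imwrite("pics/c1.png",np.vstack([R(s,130,185,200,90,4)[:320],R(t,230,165,200,60,4)]))
E
```

```text
(no output)
```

View pics/c1.png

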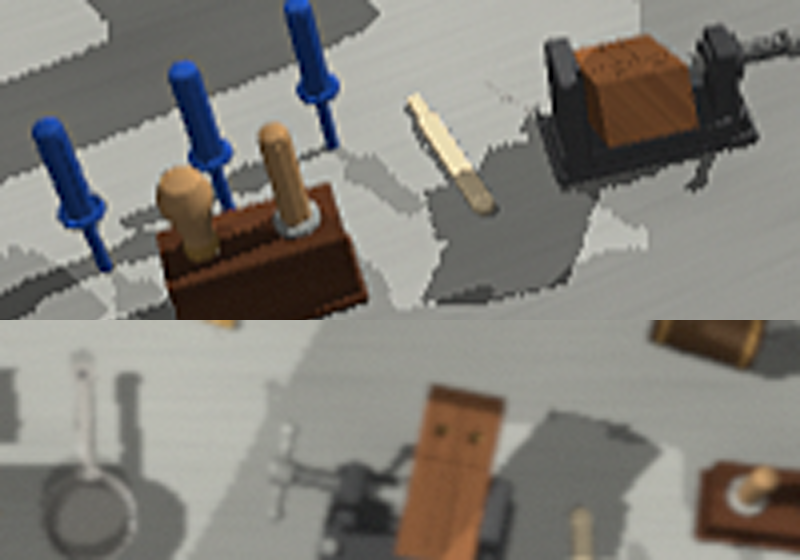

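The punch is the right-hand handle in the scene crop. It has a steel collar, at scene (204,240) and top (417,208). The one without a collar is the reamer. The pan's rim centre is at top (252,213) with its handle end at (250.5,175). The hole mouths are at top (340,192.5) and (348.5,194).

```bash
python3 - <<'E'
from h import *
np.set_printoptions(precision=4,suppress=True)
_,t=cam("top");_,s=cam("scene")
p=onz(t,252.2,213,.036);e=onz(t,250.5,175.5,.034);print("pan",p,e,np.degrees(np.arctan2(*(e-p)[1::-1])))
print("collar",onz(t,417,208,.069),onz(s,203.7,239.5,.069))
a=onz(t,340,192.5,.12);b=onz(t,348.5,194.2,.12);print("holes",a,b,np.linalg.norm(a-b),"yaw of y->x",np.degrees(np.arctan2(*(a-b)[1::-1]))-90)
# block edges: left edge top view (432,390)->(398,555) crop
q=lambda x,y:(230+x/4,165+(y-320)/4)
for z,pt in ((.133,(432,392)),(.133,(503,404))): print(onz(t,*q(*pt),z))
E
```

```text
pan [0.4682 0.2369 0.036 ] [0.591  0.2478 0.034 ] 5.068771624117402
collar [ 0.4867 -0.2809  0.069 ] [ 0.4888 -0.2785  0.069 ]
holes [ 0.5217 -0.0386  0.12  ] [ 0.5169 -0.0644  0.12  ] 0.02628805979965287 yaw of y->x -10.653234676925692
[ 0.5483 -0.0318  0.133 ]
[ 0.5398 -0.0855  0.133 ]
```

```bash
cat >> h.py <<'E'
def down(yaw):
    c,s=np.cos(np.radians(yaw)),np.sin(np.radians(yaw)); return np.array([[c,s,0],[s,-c,0],[0,0,-1.]])
def go(p,R=None,p0=None,R0=None,label=""):
    from scipy.spatial.transform import Rotation as Q
    s=read_state(); R0=np.array(s["tcp_rot"]) if R0 is None else R0; p0=np.array(s["position"]) if p0 is None else p0
    R=R0 if R is None else R
    d=R0.T@(np.array(p)-p0); w=Q.from_matrix(R0.T@R).as_rotvec(degrees=True)
    n=max(np.linalg.norm(d)/.0417,np.linalg.norm(w)/7.16)
    print(label,np.round(d/.3,4).tolist(),np.round(w/45,4).tolist(),"rows",round(n,1))
E
python3 - <<'E'
from h import *
go([.55,.244,.2],down(5))
E
```

```text
[2.005, -2.1198, 0.1594] [-0.0013, -0.0, 0.3966] rows 21.0
```

step_arm --pt "0.67 -0.71 0 0 0 0 0" --pt "0.67 -0.71 0 0 0 0 0" --pt "0.67 -0.71 0 0 0 0 0" --pt "0.67 -0.71 0 0 0 0 0" --pt "0.67 -0.71 0 0 0 0 0" --pt "0.67 -0.71 0 0 0 0 0" --pt "0.67 -0.71 0 0 0 0 0" --pt "0.67 -0.71 0 0 0 0 0"

```text
time_s: 0.92
position: [0.3453, -0.2936, 0.2471]
tcp_rot: [[0.919, 0.393, -0.002], [0.393, -0.919, 0.007], [0.001, -0.007, -1.0]]
force: [-0.6, -0.2, -0.8]
opening: 0.528
grasp_force: 0.0
```

step_arm --pt "0.67 -0.71 0 0 0 0 0" --pt "0.67 -0.71 0 0 0 0 0" --pt "0.67 -0.71 0 0 0 0 0" --pt "0.67 -0.71 0 0 0 0 0" --pt "0.67 -0.71 0 0 0 0 0" --pt "0.67 -0.71 0 0 0 0 0" --pt "0.67 -0.71 0 0 0 0 0" --pt "0.67 -0.71 0 0 0 0 0"

```text
time_s: 1.58
position: [0.4492, -0.0214, 0.2478]
tcp_rot: [[0.918, 0.395, 0.002], [0.395, -0.918, 0.002], [0.003, -0.001, -1.0]]
force: [1.0, -0.8, 0.2]
opening: 0.501
grasp_force: 0.0
```

step_arm --pt "0.67 -0.7 0.16 0 0 0.4 0" --pt "0.67 -0.7 0.16 0 0 0.4 0" --pt "0.67 -0.7 0.16 0 0 0.4 0" --pt "0.67 -0.7 0.16 0 0 0.4 0" --pt "0.67 -0.7 0.16 0 0 0.4 0" --pt "0.67 -0.7 0.16 0 0 0.4 0" --pt "0.67 -0.7 0.16 0 0 0.4 0" --pt "0.67 -0.7 0.16 0 0 0.4 0"

```text
time_s: 2.25
position: [0.5533, 0.2482, 0.1986]
tcp_rot: [[0.996, 0.087, 0.002], [0.087, -0.996, 0.002], [0.002, -0.002, -1.0]]
force: [-0.4, -0.7, 0.8]
opening: 0.504
grasp_force: 0.0
```

```bash
python3 - <<'E'
from h import *
np.set_printoptions(precision=4,suppress=True)
s=read_state();print(s["time_s"],s["position"],s["joint_positions"])
im,k=cam("wrist");cv2.imwrite("pics/w1.png",im[:,:,::-1])
print(proj(k,[.468,.237,.036]),proj(k,[.55,.244,.034]))
go([.55,.244,.2],down(5))
E
```

```text
2.25 [0.5533 0.2482 0.1986] [13.5754 32.0559 87.7008  0.0922 60.1142 98.5219]
(np.float64(332.2890959742563), np.float64(272.7067234098374)) (np.float64(332.7165514180234), np.float64(193.31490389436297))
 [-0.0136, 0.0158, -0.0055] [-0.003, -0.0032, 0.0014] rows 0.2
```

View pics/w1.png

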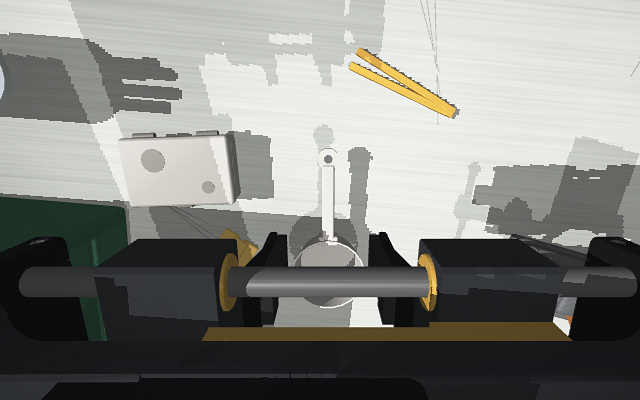

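The wrist picture shows the pan handle running from its round end at (328,159) to the rim at (331,240), nearly under the jaws.

```bash
python3 - <<'E'
from h import *
np.set_printoptions(precision=4,suppress=True)
im,k=cam("wrist")
e=onz(k,328,159,.034);r=onz(k,331.5,237,.034);print(e,r)
u=(r-e)/np.linalg.norm(r-e);g=e+.036*u;yaw=np.degrees(np.arctan2(-u[1],-u[0]));print("cup",e+.118*u,yaw,g)
go([g[0],g[1],.038],down(yaw))
E
```

```text
[0.5826 0.2523 0.034 ] [0.5062 0.2421 0.034 ]
cup [0.4656 0.2367 0.034 ] 7.599052801147408 [0.5469 0.2476 0.034 ]
 [-0.0184, -0.0049, 0.5352] [-0.0004, -0.0006, -0.0564] rows 3.9
```

step_arm --pt "-0.02 -0.005 0.3 0 0 -0.05 0" --pt "-0.02 -0.005 0.45 0 0 -0.05 0" --pt "-0.02 -0.005 0.535 0 0 -0.05 0" --pt "-0.02 -0.005 0.535 0 0 -0.05 0" --pt "-0.02 -0.005 0.535 0 0 -0.05 0" --pt "-0.02 -0.005 0.535 0 0 -0.05 1" --pt "-0.02 -0.005 0.535 0 0 -0.05 1" --pt "-0.02 -0.005 0.535 0 0 -0.05 1"

```text
time_s: 3.02
position: [0.5478, 0.2453, 0.0422]
tcp_rot: [[0.992, 0.123, 0.006], [0.123, -0.992, 0.001], [0.006, -0.001, -1.0]]
force: [0.0, -0.2, 0.4]
opening: 0.35
grasp_force: 0.0
```

step_arm --pt "0 0 0 0 0 0 1" --pt "0 0 0 0 0 0 1" --pt "0 0 0 0 0 0 1" --pt "0 0 -0.1 0 0 0 1" --pt "0 0 -0.2 0 0 0 1" --pt "0 0 -0.3 0 0 0 1" --pt "0 0 -0.45 0 0 0 1" --pt "0 0 -0.45 0 0 0 1"

```text
time_s: 3.68
position: [0.5495, 0.2467, 0.1817]
tcp_rot: [[0.992, 0.124, 0.014], [0.124, -0.992, 0.003], [0.014, -0.002, -1.0]]
force: [0.9, 0.4, -0.1]
opening: 0.131
grasp_force: 30.0
```

```bash
python3 - <<'E'
from h import *
np.set_printoptions(precision=4,suppress=True)
s=read_state();print(s["time_s"],s["position"],s["opening"],s["grasp_force"])
xc=np.array([np.cos(np.radians(-10)),np.sin(np.radians(-10)),0]);mid=np.array([.5193,-.0515,0])
a=mid+(.042+.0815+.08)*xc;a[2]=.17;print(a)
go(a,down(-10))
im,k=cam("wrist");cv2.imwrite("pics/w2.png",im[:,:,::-1])
E
```

```text
3.6833 [0.5495 0.2467 0.1817] 0.13131612687508568 29.99479740858078
[ 0.7197 -0.0868  0.17  ]
 [0.4244, 1.1736, 0.0432] [-0.0049, -0.018, 0.3808] rows 9.0
```

step_arm --pt "0.21 0.6 0 0 0 0 1" --pt "0.21 0.6 0 0 0 0 1" --pt "0.21 0.6 0 0 0 0 1" --pt "0.21 0.6 0 0 0 0 1" --pt "0.21 0.6 0 0 0 0 1" --pt "0.21 0.6 0 0 0 0 1"

```text
time_s: 4.23
position: [0.6325, 0.0689, 0.1727]
tcp_rot: [[0.993, 0.118, 0.001], [0.118, -0.993, -0.002], [0.001, 0.002, -1.0]]
force: [-0.5, -0.2, -2.9]
opening: 0.132
grasp_force: 30.0
```

step_arm --pt "0.21 0.58 0.04 0 0 0.38 1" --pt "0.21 0.58 0.04 0 0 0.38 1" --pt "0.21 0.58 0.04 0 0 0.38 1" --pt "0.21 0.58 0.04 0 0 0.38 1" --pt "0.21 0.58 0.04 0 0 0.38 1" --pt "0.21 0.58 0.04 0 0 0.38 1"

```text
time_s: 4.73
position: [0.7151, -0.0952, 0.1598]
tcp_rot: [[0.984, -0.178, 0.0], [-0.178, -0.984, -0.002], [0.0, 0.002, -1.0]]
force: [-0.0, -0.6, -1.4]
opening: 0.135
grasp_force: 30.0
```

```bash
python3 - <<'E'
from h import *
np.set_printoptions(precision=4,suppress=True)
s=read_state();print(s["time_s"],s["position"],s["opening"],s["grasp_force"])
xc=np.array([np.cos(np.radians(-10)),np.sin(np.radians(-10)),0]);mid=np.array([.5193,-.0515,0])
a=mid+(.042+.0815+.08)*xc;a[2]=.048;go(a,down(-10))
im,k=cam("top");cv2.imwrite("pics/t2.png",cv2.resize(im[140:240,260:420,::-1],None,fx=5,fy=5,interpolation=cv2.INTER_CUBIC))
E
```

```text
4.7333 [ 0.7151 -0.0952  0.1598] 0.13523257906490738 29.995105862617493
 [0.0099, -0.0307, 0.3726] [0.0019, -0.0004, -0.0058] rows 2.7
```

View pics/t2.png

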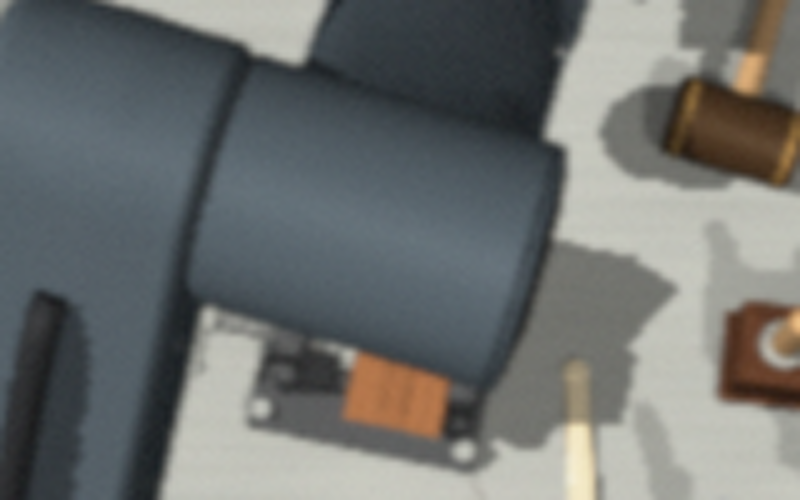

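The arm hides the pan in this view. By dead reckoning the descent path is clear, so I'll lower the pan and slide it in under the overhang.

step_arm --pt "0.01 -0.03 0.12 0 0 0 1" --pt "0.01 -0.03 0.24 0 0 0 1" --pt "0.01 -0.03 0.33 0 0 0 1" --pt "0.01 -0.03 0.372 0 0 0 1" --pt "0.01 -0.03 0.372 0 0 0 1" --pt "0.01 -0.03 0.372 0 0 0 1"

```text
time_s: 5.28
position: [0.718, -0.0807, 0.05]
tcp_rot: [[0.985, -0.172, -0.002], [-0.172, -0.985, 0.001], [-0.002, -0.0, -1.0]]
force: [-0.5, -0.3, -1.7]
opening: 0.13
grasp_force: 30.0
```

```bash
python3 - <<'E'
from h import *
np.set_printoptions(precision=4,suppress=True)
s=read_state();print(s["time_s"],s["position"],s["opening"],s["force"])
xc=np.array([np.cos(np.radians(-10)),np.sin(np.radians(-10)),0]);mid=np.array([.5193,-.0515,0])
a=mid+(.042+.0815)*xc;a[2]=.046;go(a,down(-10))
im,k=cam("scene");cv2.imwrite("pics/s3.png",cv2.resize(im[150:270,230:430,::-1],None,fx=4,fy=4,interpolation=cv2.INTER_CUBIC))
E
```

```text
5.2833 [ 0.718  -0.0807  0.05  ] 0.13029650829813316 [-0.4881 -0.3073 -1.7378]
 [-0.2575, 0.019, 0.0137] [-0.0006, 0.0023, 0.0016] rows 1.9
```

View pics/s3.png

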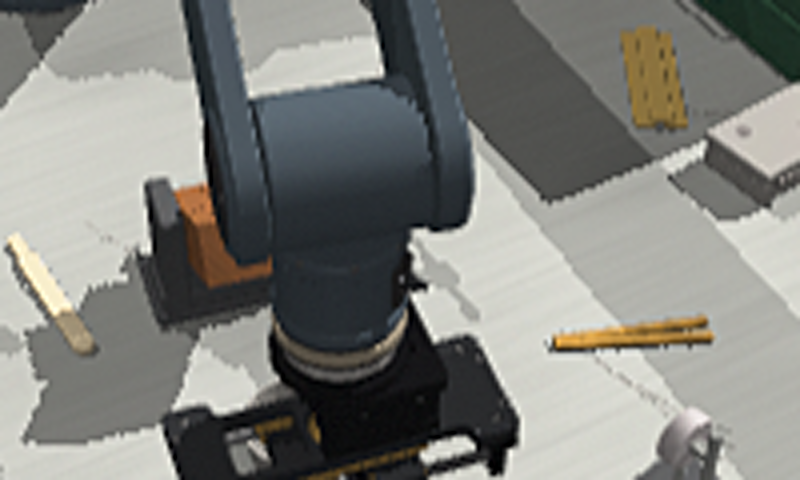

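step_arm --pt "-0.08 0.015 0 0 0 0 1" --pt "-0.14 0.015 0 0 0 0 1" --pt "-0.2 0.015 0 0 0 0 1" --pt "-0.25 0.015 0 0 0 0 1" --pt "-0.25 0.015 0 0 0 0 1" --pt "-0.25 0.015 0.02 0 0 0 1" --pt "-0.25 0.015 0.03 0 0 0 1"

```text
time_s: 5.92
position: [0.6469, -0.0742, 0.0431]
tcp_rot: [[0.985, -0.174, 0.006], [-0.174, -0.985, -0.002], [0.006, 0.001, -1.0]]
force: [1.0, 0.2, 1.5]
opening: 0.13
grasp_force: 30.0
```

```bash
python3 - <<'E'
from h import *
np.set_printoptions(precision=4,suppress=True)
s=read_state();print(s["time_s"],s["position"],s["opening"],s["force"])
im,k=cam("wrist");cv2.imwrite("pics/w4.png",im[:,:,::-1])
E
```

```text
5.9167 [ 0.6469 -0.0742  0.0431] 0.13027077471345902 [0.997  0.2481 1.4861]
```

View pics/w4.png

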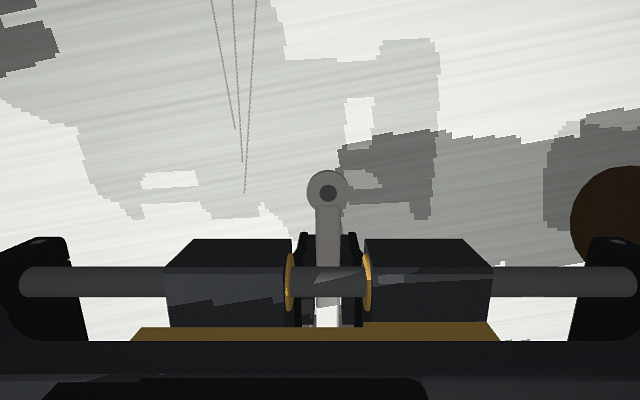

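```bash
python3 - <<'E'
from h import *
np.set_printoptions(precision=4,suppress=True)
im,k=cam("wrist");s=read_state()
e=onz(k,328,193,.037);d=np.array(s["tcp_rot"]).T@(e-s["position"]);print(e,d)
xc=np.array([np.cos(np.radians(-10)),np.sin(np.radians(-10)),0]);mid=np.array([.5193,-.0515,0])
c=e-.118*xc;print("cup rel mid along xc",(c-mid)@xc,"lat",(c-mid)@np.array([-xc[1],xc[0],0]))
E
```

```text
[ 0.6827 -0.0803  0.037 ] [ 0.0365 -0.0003  0.0053]
cup rel mid along xc 0.04786844961830756 lat 4.695187794653634e-05
```

step_arm --pt "-0.015 0 0 0 0 0 1" --pt "-0.015 0 0.006 0 0 0 1" --pt "-0.015 0 0.01 0 0 0 1" --pt "-0.015 0 0.013 0 0 0 1"

```text
time_s: 6.35
position: [0.6418, -0.0733, 0.0389]
tcp_rot: [[0.985, -0.174, 0.005], [-0.174, -0.985, -0.001], [0.005, 0.0, -1.0]]
force: [3.4, -0.1, 6.8]
opening: 0.134
grasp_force: 30.0
```

step_arm --pt "0 0 0 0 0 0 0" --pt "0 0 0 0 0 0 0" --pt "0 0 0 0 0 0 0" --pt "0 0 0 0 0 0 0" --pt "0 0 -0.08 0 0 0 0" --pt "0 0 -0.2 0 0 0 0" --pt "0 0 -0.34 0 0 0 0" --pt "0 0 -0.34 0 0 0 0"

```text
time_s: 7.02
position: [0.6441, -0.0738, 0.147]
tcp_rot: [[0.985, -0.173, 0.013], [-0.173, -0.985, -0.004], [0.014, 0.001, -1.0]]
force: [2.0, 0.1, 1.0]
opening: 0.495
grasp_force: 0.0
```

```bash
python3 - <<'E'
from h import *
np.set_printoptions(precision=4,suppress=True)
s=read_state();print(s["time_s"],s["position"],s["opening"],s["force"])
im,k=cam("wrist");cv2.imwrite("pics/w5.png",im[:,:,::-1])
go([.49,-.28,.25],down(-10))
go([.49,-.28,.12],down(-10))
E
```

```text
7.0167 [ 0.6441 -0.0738  0.147 ] 0.49497545464274 [2.0485 0.0665 1.0462]
 [-0.3781, 0.7666, -0.3553] [0.0014, -0.0125, 0.0002] rows 6.7
 [-0.3824, 0.7661, 0.078] [0.0014, -0.0125, 0.0002] rows 6.2
```

step_arm --pt "0 0 -0.13 0 0 0 0" --pt "0 0 -0.26 0 0 0 0" --pt "-0.1 0.18 -0.36 0 0 0 0" --pt "-0.18 0.32 -0.36 0 0 0 0" --pt "-0.34 0.72 -0.36 0 0 0 0.2" --pt "-0.34 0.72 -0.36 0 0 0 0.2" --pt "-0.34 0.72 -0.36 0 0 0 0.2" --pt "-0.34 0.72 -0.36 0 0 0 0.2"

```text
time_s: 7.73
position: [0.4991, -0.2689, 0.2462]
tcp_rot: [[0.985, -0.174, -0.003], [-0.174, -0.985, 0.002], [-0.003, -0.001, -1.0]]
force: [0.4, -0.9, 0.0]
opening: 0.413
grasp_force: 0.0
```

```bash
python3 - <<'E'
from h import *
np.set_printoptions(precision=4,suppress=True)
s=read_state();print(s["time_s"],s["position"],s["joint_positions"])
im,k=cam("wrist");im2,t=cam("top");im3,_=cam("scene")
print(proj(k,[.488,-.28,.147]),proj(k,[.488,-.28,.064]),proj(t,[.488,-.28,.064]))
a=cv2.resize(im[:340,120:520],(500,425));b=cv2.resize(im2[170:240,320:440],(500,292)) 
c=cv2.resize(im3[150:270,250:330],(300,450))
o=np.zeros((600,800,3),np.uint8);o[:425,:500]=a;o[425:]=0;o[:450,500:]=c
o[425:600,:300]=cv2.resize(im2[170:240,320:440],(300,175));cv2.imwrite("pics/c6.png",o[:,:,::-1])
E
```

```text
7.7333 [ 0.4991 -0.2689  0.2462] [-39.5841  25.8991  90.5177  -0.0371  63.7649  60.4539]
(np.float64(345.35790094443723), np.float64(220.2339675125113)) (np.float64(341.1665660745591), np.float64(193.10739296469748)) (np.float64(416.3963959382503), np.float64(207.87302880108052))
```

View pics/c6.png

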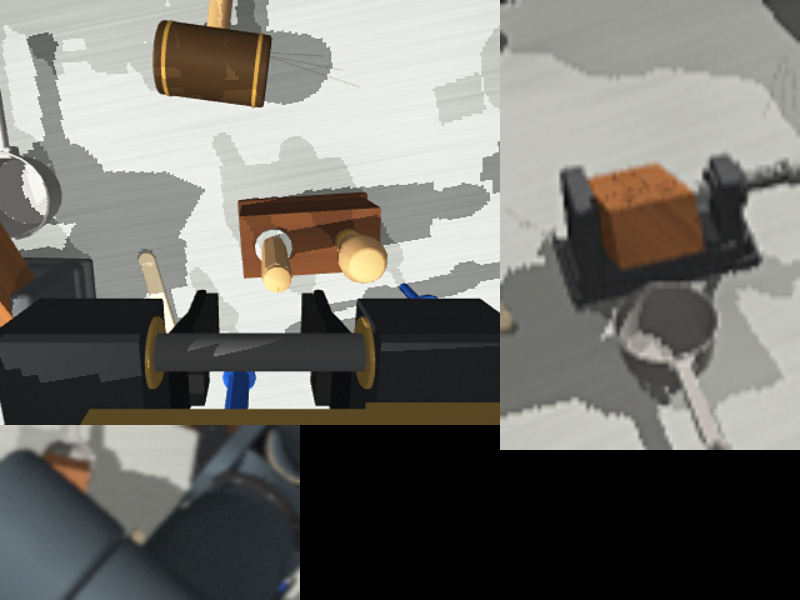

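The pan stands upright, clear of the clamp foot and with its handle pointing outward. In the wrist crop the punch's collar is at (273,245), which is px (338,196), and its cap is at (277,279), which is px (342,223). The reamer is to the right of it.

```bash
python3 - <<'E'
from h import *
np.set_printoptions(precision=4,suppress=True)
im,k=cam("wrist")
c=onz(k,338.4,196,.067);h=onz(k,341.6,223,.147);print(c,h)
q=lambda x,y:(120+x/1.25,y/1.25)
a=onz(k,*q(245,277),.064);b=onz(k,*q(377,267),.064);print(a,b,np.degrees(np.arctan2(*(a-b)[1::-1]))-90)
p=(c[:2]+h[:2])/2
for yaw in(-10,-6):go([p[0],p[1],.108],down(yaw))
E
```

```text
[ 0.4868 -0.2773  0.067 ] [ 0.4868 -0.2774  0.147 ]
[ 0.4632 -0.2499  0.064 ] [ 0.4524 -0.3579  0.064 ] -5.721149046255647
 [-0.0381, 0.0393, 0.461] [-0.0024, 0.003, -0.0036] rows 3.3
 [-0.0381, 0.0393, 0.461] [-0.0025, 0.0029, -0.0925] rows 3.3
```

step_arm --pt "-0.038 0.039 0 0 0 -0.09 0.25" --pt "-0.038 0.039 0.1 0 0 -0.09 0.25" --pt "-0.038 0.039 0.22 0 0 -0.09 0.25" --pt "-0.038 0.039 0.34 0 0 -0.09 0.25" --pt "-0.038 0.039 0.43 0 0 -0.09 0.25" --pt "-0.038 0.039 0.46 0 0 -0.09 0.25" --pt "-0.038 0.039 0.46 0 0 -0.09 0.25" --pt "-0.038 0.039 0.46 0 0 -0.09 0.25"

```text
time_s: 8.6
position: [0.489, -0.2764, 0.1095]
tcp_rot: [[0.995, -0.102, -0.0], [-0.102, -0.995, 0.0], [-0.0, -0.0, -1.0]]
force: [0.8, -0.8, -0.2]
opening: 0.373
grasp_force: 0.0
```

```bash
python3 - <<'E'
from h import *
go([.4868,-.2773,.108],down(-5.7))
E
```

```text
[-0.0071, 0.0036, 0.0051] [-0.0005, 0.0004, -0.0037] rows 0.1
```

step_arm --pt "-0.007 0.003 0 0 0 0 0.25" --pt "-0.007 0.003 0 0 0 0 1" --pt "-0.007 0.003 0 0 0 0 1" --pt "-0.007 0.003 0 0 0 0 1" --pt "-0.007 0.003 0 0 0 0 1" --pt "-0.007 0.003 0 0 0 0 1" --pt "-0.007 0.003 0 0 0 0 1"

```text
time_s: 9.18
position: [0.4867, -0.2783, 0.1107]
tcp_rot: [[0.995, -0.104, 0.002], [-0.104, -0.995, -0.001], [0.002, 0.001, -1.0]]
force: [-0.4, 0.3, 6.5]
opening: 0.214
grasp_force: 30.0
```

```bash
python3 - <<'E'
from h import *
s=read_state();print(s["position"],s["tcp_rot"],s["grasp_force"],s["opening"],s["force"])
E
```

```text
[ 0.48665804 -0.27833354  0.11072836] [[ 0.9946041  -0.10373231  0.00151062]
 [-0.10373051 -0.99460469 -0.00122523]
 [ 0.00162957  0.00106192 -0.99999811]] 29.991036778665148 0.2141192150832109 [-0.41909335  0.29665206  6.45736599]
```

step_arm --pt "0 0 -0.07 0 0 0 1" --pt "0 0 -0.14 0 0 0 1" --pt "0 0 -0.21 0 0 0 1" --pt "0 0 -0.28 0 0 0 1" --pt "0 0 -0.36 0 0 0 1" --pt "0 0 -0.45 0 0 0 1" --pt "0 0 -0.45 0 0 0 1"

```text
time_s: 9.77
position: [0.4885, -0.2799, 0.2497]
tcp_rot: [[0.995, -0.104, 0.008], [-0.104, -0.995, -0.007], [0.009, 0.006, -1.0]]
force: [0.1, -1.8, 0.4]
opening: 0.21
grasp_force: 30.0
```

```bash
cat >> h.py <<'E'
def axes(yaw=-10,tilt=32):
    y=np.radians(yaw);t=np.radians(tilt);xc=np.array([np.cos(y),np.sin(y),0]);up=np.array([0,0,1.])
    bz=-np.sin(t)*xc+np.cos(t)*up; bx=np.cos(t)*xc+np.sin(t)*up; by=np.cross(bz,bx)
    return bx,by,bz,np.column_stack([bx,-by,-bz])
L=.1027
E
python3 - <<'E'
from h import *
bx,by,bz,R=axes(); mid=np.array([.5193,-.0515,.12])
p=mid+bz*(L+.05);print(p)
go(p,R)
E
```

```text
[ 0.43961066 -0.03744862  0.24949694]
 [-0.2457, -0.7868, -0.0063] [-0.018, 0.6995, 0.0897] rows 5.9
```

step_arm --pt "-0.04 -0.13 0 0 0.1 0 1" --pt "-0.08 -0.26 0 0 0.2 0 1" --pt "-0.12 -0.4 0 -0.01 0.3 0.04 1" --pt "-0.17 -0.53 0 -0.01 0.45 0.09 1" --pt "-0.21 -0.66 0 -0.01 0.6 0.09 1" --pt "-0.245 -0.785 -0.005 -0.018 0.7 0.09 1" --pt "-0.245 -0.785 -0.005 -0.018 0.7 0.09 1" --pt "-0.245 -0.785 -0.005 -0.018 0.7 0.09 1"

```text
time_s: 10.43
position: [0.4337, -0.0322, 0.2444]
tcp_rot: [[0.843, -0.169, 0.511], [-0.148, -0.986, -0.082], [0.518, -0.007, -0.856]]
force: [0.6, -0.9, -1.4]
opening: 0.213
grasp_force: 30.0
```

```bash
python3 - <<'E'
from h import *
np.set_printoptions(precision=4,suppress=True)
s=read_state();print(s["time_s"],s["position"],s["joint_positions"])
im,k=cam("wrist");cv2.imwrite("pics/w7.png",im[:,:,::-1])
bx,by,bz,R=axes(); mid=np.array([.5193,-.0515,.12])
print([np.round(proj(k,mid+i*.013*by),1) for i in(1,-1)], "tip",np.round(proj(k,s["position"]+np.array(s["tcp_rot"])[:,2]*L),1))
go(mid+bz*(L+.05),R)
E
```

```text
10.4333 [ 0.4337 -0.0322  0.2444] [-24.302    9.4214 129.3838  35.9406  13.4008  42.4827]
[array([319.6, 180.8]), array([348.5, 180.8])] tip [328.1 207.9]
 [0.0163, 0.0069, -0.0048] [-0.0071, 0.0126, -0.0012] rows 0.1
```

View pics/w7.png

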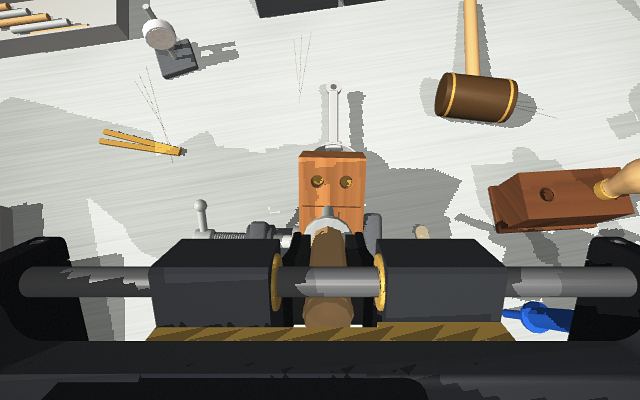

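The wrist picture shows both hole mouths in the sloping face, at (317,181) and (346,182), and the punch tip at about (327,207), matching the prediction. The pan lies beyond the raised end. I'll refine the hole centres and face outline by colour.

```bash
python3 - <<'E'
from h import *
np.set_printoptions(precision=4,suppress=True)
s=read_state();im,k=cam("wrist")
hsv=cv2.cvtColor(im,cv2.COLOR_RGB2HSV)
for nm,x0 in(("a",307),("b",336)):
    r=hsv[172:192,x0:x0+20].astype(int); med=np.median(r.reshape(-1,3),0)
    m=((abs(r[:,:,0]-med[0])>4)|(r[:,:,2]<med[2]-45)).astype(np.uint8)
    n,l,st,ce=cv2.connectedComponentsWithStats(m); i=1+np.argmax(st[1:,4]); x,y,w,h=st[i,:4]
    u,v=x0+x+w/2-.5,172+y+h/2-.5; print(nm,med,st[i],ce[i]+[x0,172],u,v)
    bx,by,bz,R=axes(); o,d=ray(k,u,v); mid=np.array([.5193,-.0515,.12]); p=o+d*((mid-o)@bz)/(d@bz); print(p,"z=.12:",onz(k,u,v,.12))
# block face left/right edges rows 160..200
for row in (158,170,195,203,215):
    r=hsv[row,280:390]; on=np.where((r[:,0]<16)&(r[:,1]>120))[0]+280; print(row,on.min(),on.max())
E
```

```text
a [ 13. 161. 187.] [  1   8  13  12 117] [313.7692 185.4701] 314.0 185.5
[ 0.522  -0.0361  0.12  ] z=.12: [ 0.5221 -0.0361  0.12  ]
b [ 13. 161. 194.] [  1   8  13  12 113] [342.4956 185.9204] 343.0 185.5
[ 0.5175 -0.062   0.12  ] z=.12: [ 0.5175 -0.062   0.12  ]
158 299 360
170 296 362
195 296 361
203 297 361
215 296 360
```

```bash
python3 - <<'E'
from h import *
np.set_printoptions(precision=4,suppress=True)
s=read_state();print(s["position"],s["joint_positions"])
bx,by,bz,R=axes(); go(np.array([.522,-.0365,.12])+bz*(L+.010),R)
E
```

```text
[ 0.4383 -0.0364  0.2464] [-24.5514   9.528  128.8927  35.8933  13.362   42.4861]
 [0.0108, -0.0476, 0.1275] [-0.0052, 0.0097, -0.0026] rows 1.0
```

step_arm --pt "0.011 -0.047 0 -0.005 0.01 -0.002 1" --pt "0.011 -0.047 0.04 -0.005 0.01 -0.002 1" --pt "0.011 -0.047 0.08 -0.005 0.01 -0.002 1" --pt "0.011 -0.047 0.12 -0.005 0.01 -0.002 1" --pt "0.011 -0.047 0.127 -0.005 0.01 -0.002 1" --pt "0.011 -0.047 0.127 -0.005 0.01 -0.002 1" --pt "0.011 -0.047 0.127 -0.005 0.01 -0.002 1" --pt "0.011 -0.047 0.127 -0.005 0.01 -0.002 1"

```text
time_s: 11.2
position: [0.4632, -0.0271, 0.2156]
tcp_rot: [[0.835, -0.176, 0.522], [-0.15, -0.984, -0.092], [0.53, -0.001, -0.848]]
force: [-1.0, -0.3, -0.1]
opening: 0.211
grasp_force: 30.0
```

```bash
python3 - <<'E'
from h import *
np.set_printoptions(precision=4,suppress=True)
s=read_state();print(s["time_s"],s["position"],s["joint_positions"],s["force"])
im,k=cam("wrist")
cv2.imwrite("pics/w8.png",cv2.resize(im[140:220,280:380,::-1],None,fx=7.5,fy=7.5,interpolation=cv2.INTER_CUBIC))
bx,by,bz,R=axes(); print("tip",proj(k,s["position"]+np.array(s["tcp_rot"])[:,2]*L), "hole",proj(k,[.522,-.0365,.12]))
go(np.array([.522,-.0365,.12])+bz*(L+.010),R)
E
```

```text
11.2 [ 0.4632 -0.0271  0.2156] [-20.721   16.133  128.5519  56.4449   6.7698  24.7536] [-0.9703 -0.3422 -0.1126]
tip (np.float64(328.1085550212617), np.float64(207.88104415672936)) hole (np.float64(326.8566417789507), np.float64(204.48181886303394))
 [0.0, -0.0024, 0.0006] [0.0002, -0.0003, -0.0027] rows 0.0
```

View pics/w8.png

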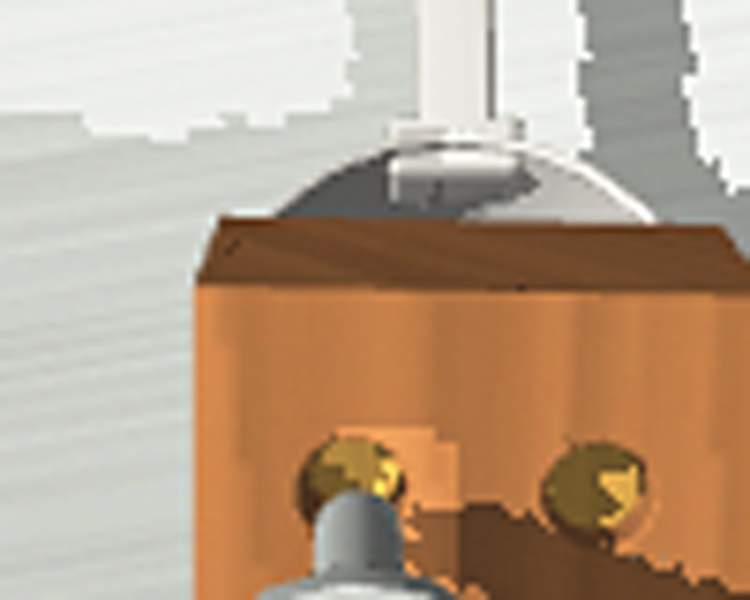

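In the crop, hole a's centre is at (352,485) and the tip disc's upper edge is at (360,490). The tip therefore needs about +2 mm along tool x and -0.6 mm along tool y. Then I'll enter gently.

step_arm --pt "0.0065 -0.002 0 0 0 0 1" --pt "0.0065 -0.002 0 0 0 0 1" --pt "0.0065 -0.002 0.015 0 0 0 1" --pt "0.0065 -0.002 0.028 0 0 0 1" --pt "0.0065 -0.002 0.04 0 0 0 1" --pt "0.0065 -0.002 0.045 0 0 0 1" --pt "0.0065 -0.002 0.045 0 0 0 1"

```text
time_s: 11.83
position: [0.4713, -0.0271, 0.2051]
tcp_rot: [[0.835, -0.175, 0.522], [-0.149, -0.985, -0.092], [0.53, -0.001, -0.848]]
force: [-0.7, 1.3, -1.4]
opening: 0.21
grasp_force: 30.0
```

```bash
cat >> h.py <<'E'
def st():
    s=read_state();R=np.array(s["tcp_rot"]);bx,by,bz,_=axes();mid=np.array([.5198,-.0492,.12])
    t=s["position"]+R[:,2]*L-mid
    print(round(s["time_s"],2),"tip rel mid bx,by,depth mm",np.round(1000*np.array([t@bx,t@by,-t@bz]),1),"F tool",np.round(R.T@s["force"],1),"M",np.round(R.T@s["moment"],2),"q",np.round(s["joint_positions"],1),round(s["opening"],3))
E
python3 - <<'E'
from h import *
st()
im,k=cam("wrist");cv2.imwrite("pics/w9.png",cv2.resize(im[150:230,280:380,::-1],None,fx=6,fy=6,interpolation=cv2.INTER_CUBIC))
E
```

```text
11.83 tip rel mid bx,by,depth mm [ 1.3 13.4  3.2] F tool [-1.6 -1.2  0.7] M [ 0.02 -0.44 -0.02] q [-20.2  18.3 128.2  70.3   5.7  11.2] 0.21
```

step_arm --pt "0 0 0.005 0 0 0 1" --pt "0 0 0.01 0 0 0 1" --pt "0 0 0.015 0 0 0 1" --pt "0 0 0.02 0 0 0 1" --pt "0 0 0.02 0 0 0 1"

```text
time_s: 12.3
position: [0.474, -0.0274, 0.2001]
tcp_rot: [[0.835, -0.175, 0.521], [-0.149, -0.985, -0.092], [0.529, -0.001, -0.848]]
force: [-0.3, -0.6, -1.2]
opening: 0.21
grasp_force: 30.0
```

```bash
python3 -c "
from h import *
st()"
```

```text
12.3 tip rel mid bx,by,depth mm [ 0.9 13.5  8.9] F tool [-0.8  0.6  1. ] M [ 0.01 -0.46  0.03] q [-20.1  19.2 128.2  79.1   5.4   2.5] 0.21
```

step_arm --pt "0 0 0.005 0 0 0 1" --pt "0 0 0.01 0 0 0 1" --pt "0 0 0.014 0 0 0 1" --pt "0 0 0.014 0 0 0 1"

```text
time_s: 12.63
position: [0.4761, -0.0279, 0.1965]
tcp_rot: [[0.835, -0.175, 0.521], [-0.149, -0.985, -0.092], [0.529, -0.001, -0.848]]
force: [-0.4, -0.7, 0.8]
opening: 0.211
grasp_force: 30.0
```

```bash
python3 -c "
from h import *
st()"
```

```text
12.63 tip rel mid bx,by,depth mm [ 0.9 13.4 13. ] F tool [ 0.1  0.7 -0.8] M [-0.1  -0.44  0.04] q [-20.   19.9 128.1  85.5   5.3  -4. ] 0.211
```

step_arm --pt "0 0 0.005 0 0 0 1" --pt "0 0 0.01 0 0 0 1" --pt "0 0 0.014 0 0 0 1" --pt "0 0 0.014 0 0 0 1"

```text
time_s: 12.97
position: [0.4782, -0.0283, 0.1928]
tcp_rot: [[0.835, -0.175, 0.521], [-0.149, -0.985, -0.092], [0.529, -0.001, -0.849]]
force: [-2.2, 0.2, 2.4]
opening: 0.211
grasp_force: 30.0
```

```bash
python3 -c "
from h import *
st()"
```

```text
12.97 tip rel mid bx,by,depth mm [ 0.6 13.4 17.3] F tool [-0.6  0.2 -3.2] M [-0.07 -0.64 -0.01] q [-20.   20.6 128.1  92.1   5.3 -10.5] 0.211
```

step_arm --pt "0 0 0.006 0 0 0 1" --pt "0 0 0.012 0 0 0 1" --pt "0 0 0.018 0 0 0 1" --pt "0 0 0.024 0 0 0 1" --pt "0 0 0.03 0 0 0 1" --pt "0 0 0.03 0 0 0 1"

```text
time_s: 13.47
position: [0.4834, -0.0292, 0.1852]
tcp_rot: [[0.835, -0.175, 0.521], [-0.149, -0.985, -0.092], [0.529, -0.001, -0.848]]
force: [-0.4, -0.3, -1.3]
opening: 0.212
grasp_force: 30.0
```

```bash
python3 -c "
from h import *
st()"
```

```text
13.47 tip rel mid bx,by,depth mm [ 1.1 13.4 26.6] F tool [-1.   0.4  0.9] M [-0.07 -0.48  0.01] q [-19.8  22.  127.9 105.9   5.4 -24.2] 0.212
```

step_arm --pt "0 0 0.007 0 0 0 1" --pt "0 0 0.014 0 0 0 1" --pt "0 0 0.021 0 0 0 1" --pt "0 0 0.028 0 0 0 1" --pt "0 0 0.035 0 0 0 1" --pt "0 0 0.042 0 0 0 1" --pt "0 0 0.042 0 0 0 1"

```text
time_s: 14.05
position: [0.4901, -0.0311, 0.1743]
tcp_rot: [[0.836, -0.177, 0.52], [-0.15, -0.984, -0.093], [0.529, 0.0, -0.849]]
force: [0.7, -2.3, -3.3]
opening: 0.206
grasp_force: 30.0
```

```bash
python3 -c "
from h import *
st()"
```

```text
14.05 tip rel mid bx,by,depth mm [ 1.2 12.5 39.5] F tool [-0.8  2.1  3.3] M [-0.73 -0.58  0.03] q [-19.6  24.1 127.5 122.    5.9 -40.2] 0.206
```

step_arm --pt "0 -0.002 0.006 0 0 0 1" --pt "0 -0.002 0.012 0 0 0 1" --pt "0 -0.002 0.018 0 0 0 1" --pt "0 -0.002 0.023 0 0 0 1" --pt "0 -0.002 0.023 0 0 0 1"

```text
time_s: 14.47
position: [0.4933, -0.0313, 0.1681]
tcp_rot: [[0.836, -0.177, 0.519], [-0.15, -0.984, -0.094], [0.527, 0.0, -0.85]]
force: [-1.5, -5.0, -2.1]
opening: 0.212
grasp_force: 30.0
```

```bash
python3 - <<'E'
from h import *
st()
im,k=cam("scene");old=cv2.imread("pics/s3.png")
hsv=cv2.cvtColor(im,cv2.COLOR_RGB2HSV)
for z in(.01,): u,v=map(int,proj(k,[.5607,-.0588,z]))
print(u,v); r=hsv[v-10:v+8,u-10:u+11]; m=(r[:,:,0]>14)&(r[:,:,0]<32)&(r[:,:,1]>90); print(m.sum()); print(["".join("#" if x else "." for x in q) for q in m])
E
```

```text
14.47 tip rel mid bx,by,depth mm [ 0.5 12.8 46.4] F tool [-1.6  5.1  1.5] M [-1.26 -0.62  0.05] q [-19.5  25.1 127.3 129.2   6.3 -47.3] 0.212
294 241
30
['.............###.....', '.............###.....', '.............####....', '.............####....', '.............####....', '.............###.....', '.............###.....', '.............###.....', '.............###.....', '.....................', '.....................', '.....................', '.....................', '.....................', '.....................', '.....................', '.....................', '.....................']
```

```bash
python3 - <<'E'
from h import *
im,k=cam("scene");hsv=cv2.cvtColor(im,cv2.COLOR_RGB2HSV)
r=hsv[205:255,270:320]; m=((r[:,:,0]>14)&(r[:,:,0]<32)&(r[:,:,1]>90)).astype(np.uint8)
n,l,s,c=cv2.connectedComponentsWithStats(m)
for i in range(1,n): 
    if s[i,4]>3: print(s[i,:5]+[270,205,0,0,0],c[i]+[270,205])
bx,by,bz,_=axes();a=np.array([.5198,-.0492,.12])+.013*by
print("tip at 42,46,50, pin foot 46+30",[np.round(proj(k,a-bz*d),1) for d in(.042,.046,.05,.076)])
print("landing",np.round(proj(k,[.5607,-.0588,.003]),1), np.round(proj(k,[.5607,-.0588,.036]),1),[np.round(proj(k,(a+np.array([.037*.985,-.037*.17,0]))*[1,1,0]+[0,0,z]),1) for z in(.005,.035)])
print(r[20:30,25:32].tolist()[0])
E
```

```text
[296 230   4  10  30] [297.83333333 234.66666667]
tip at 42,46,50, pin foot 46+30 [array([296.5, 216.2]), array([296.8, 217.6]), array([297.1, 219.1]), array([298.9, 228.4])]
landing [294.4 243.3] [293.9 235.2] [array([299.3, 240.1]), array([298.9, 232.7])]
[[23, 12, 87], [15, 17, 92], [12, 16, 82], [24, 13, 101], [18, 12, 103], [30, 9, 89], [25, 11, 139]]
```

The brass blob is at scene (298,230–239), matching the predicted landing spot in the pan, with nothing left below the mouth. The pin has dropped, so I'll withdraw the punch along the hole.

step_arm --pt "0 -0.002 -0.025 0 0 0 1" --pt "0 -0.002 -0.05 0 0 0 1" --pt "0 -0.002 -0.075 0 0 0 1" --pt "0 -0.002 -0.1 0 0 0 1" --pt "0 -0.002 -0.125 0 0 0 1" --pt "0 -0.002 -0.15 0 0 0 1" --pt "0 -0.002 -0.18 0 0 0 1" --pt "0 -0.002 -0.22 0 0 0 1"

```text
time_s: 15.23
position: [0.462, -0.0229, 0.2203]
tcp_rot: [[0.836, -0.172, 0.521], [-0.149, -0.985, -0.087], [0.528, -0.005, -0.849]]
force: [-0.4, 0.3, -0.5]
opening: 0.212
grasp_force: 30.0
```

```bash
python3 -c "
from h import *
st()
print(read_state()['position'])"
```

```text
15.23 tip rel mid bx,by,depth mm [  0.8  16.4 -15. ] F tool [-0.7 -0.3  0.2] M [-0.03 -0.46  0.01] q [-20.3  15.3 128.3  48.9   7.6  32.6] 0.212
[ 0.46201665 -0.02286542  0.22032339]
```

```bash
python3 - <<'E'
from h import *
s=read_state()
p1=np.array([.462,-.03,.27]);go(p1)
R0=np.array(s["tcp_rot"])
go([.475,-.17,.27],R0); go([.4872,-.2775,.25],down(-5.95))
E
```

```text
[0.091, 0.0226, -0.1386] [0.0, 0.0, 0.0] rows 1.2
 [0.1965, 0.4749, -0.0755] [0.0, 0.0, 0.0] rows 3.7
 [0.2485, 0.8212, 0.0334] [0.0185, -0.7085, -0.0873] rows 6.2
```

step_arm --pt "0.09 0.02 -0.14 0 0 0 1" --pt "0.1 0.1 -0.13 0 -0.1 0 1" --pt "0.15 0.25 -0.1 0 -0.25 -0.02 1" --pt "0.2 0.4 -0.06 0.01 -0.4 -0.04 1" --pt "0.22 0.55 -0.02 0.01 -0.55 -0.06 1" --pt "0.24 0.7 0 0.018 -0.7 -0.087 1" --pt "0.248 0.82 0.033 0.018 -0.708 -0.087 1" --pt "0.248 0.82 0.033 0.018 -0.708 -0.087 1"

```text
time_s: 15.9
position: [0.4883, -0.265, 0.2528]
tcp_rot: [[0.995, -0.105, -0.0], [-0.105, -0.994, -0.005], [0.0, 0.005, -1.0]]
force: [1.8, 0.1, -0.7]
opening: 0.21
grasp_force: 30.0
```

step_arm --pt "0 0 0 0 0 0 1" --pt "0 0 0 0 0 0 1" --pt "0 0 0 0 0 0 1"

```text
time_s: 16.15
position: [0.4849, -0.2608, 0.2516]
tcp_rot: [[0.994, -0.107, -0.001], [-0.107, -0.994, -0.0], [-0.001, 0.001, -1.0]]
force: [-0.1, 0.3, -1.1]
opening: 0.208
grasp_force: 30.0
```

```bash
python3 - <<'E'
from h import *
s=read_state();print(s["time_s"],s["position"],s["opening"],s["force"],s["joint_positions"])
go([.4870,-.2780,.25],down(-5.95))
im,k=cam("wrist");R=np.array(s["tcp_rot"])
# tip: steel shaft edge vs predicted ; hole dark
print("tip",proj(k,s["position"]+R[:,2]*L),"tip top edge",proj(k,s["position"]+R[:,2]*L+R[:,0]*.0045),"hole",proj(k,[.487,-.2778,.064]))
g=cv2.cvtColor(im,cv2.COLOR_RGB2GRAY).astype(int); hs=cv2.cvtColor(im,cv2.COLOR_RGB2HSV)
sub=im[186:232:2,306:352:2].astype(int)
for r in sub: print("".join("S" if (max(p)-min(p)<25) else ("#" if sum(p)<120 else ".") for p in r))
E
```

```text
16.15 [ 0.48494445 -0.26080956  0.25156015] 0.20844045445011758 [-0.12836447  0.28285752 -1.14618125] [-3.98670559e+01  2.42341870e+01  9.25481511e+01 -7.47279578e-02
  6.32644382e+01  5.62865054e+01]
 [0.0129, 0.0562, 0.0052] [0.0007, 0.0017, -0.0038] rows 0.4
tip (np.float64(328.31964192360215), np.float64(208.03886073094768)) tip top edge (np.float64(328.31823384911115), np.float64(202.38058424179144)) hole (np.float64(344.5623768118864), np.float64(179.81265358530817))
SSSSS...........#####..
SSSSS.............##...
SSSSS..................
SSSSS..................
SSSSS..................
SSSSSS.................
SSSSSS.................
SSSSSS.................
SSSSSS.................
SSSSSS.................
SSSSSS....SSS..........
SSSSSSSSSSSSSSSSSSSSSSS
SSSSSSSSSSSSSSSSSSSSSSS
SSSSSSSSSSSSSSSSSSSSSSS
SSSSSSSSSSSSSSSSSSSSSSS
SSSSSSSSSSSSSSSSSSSSSSS
SSSSSSSSSSSSSSSSSSSSSSS
SSSSSSSSSSSSSSSSSSSSSSS
SSSSSSSSSSSSSSSSSSSSSSS
SSSSSSSSSSSSSSSSSSSSSSS
SSSSSSSSSS..SSSSSSSSSSS
SSSSSSSS......SSSSSSSSS
SSSSS............SSSSSS
```

step_arm --pt "0.02 0.056 0 0 0 -0.004 1" --pt "0.02 0.056 0 0 0 -0.004 1" --pt "0.02 0.056 0.05 0 0 -0.004 1" --pt "0.02 0.056 0.12 0 0 -0.004 1" --pt "0.02 0.056 0.2 0 0 -0.004 1" --pt "0.02 0.056 0.24 0 0 -0.004 1" --pt "0.02 0.056 0.24 0 0 -0.004 1"

```text
time_s: 16.78
position: [0.4885, -0.2759, 0.1779]
tcp_rot: [[0.995, -0.101, -0.004], [-0.101, -0.995, 0.002], [-0.004, -0.002, -1.0]]
force: [-0.5, -0.0, -1.2]
opening: 0.213
grasp_force: 30.0
```

```bash
python3 - <<'E'
from h import *
s=read_state();print(s["time_s"],s["position"],s["opening"],s["force"],s["moment"])
go([.4880,-.2780,.25],down(-5.95))
go([.4880,-.2780,.1115],down(-5.95))
im,k=cam("wrist");R=np.array(s["tcp_rot"])
print("tip",proj(k,s["position"]+R[:,2]*L),"hole",proj(k,[.487,-.2778,.064]))
for r in im[180:232:2,296:362:2].astype(int): print("".join("S" if (max(p)-min(p)<25) else ("#" if sum(p)<150 else ".") for p in r))
E
```

```text
16.7833 [ 0.4885435  -0.27586907  0.1778939 ] 0.21329952964830357 [-0.46212324 -0.02238625 -1.18209778] [0.05051108 0.05280416 0.00414801]
 [-0.002, 0.0067, -0.2404] [-0.0026, 0.0048, 0.0033] rows 1.7
 [-0.0003, 0.0077, 0.2213] [-0.0026, 0.0048, 0.0033] rows 1.6
tip (np.float64(328.32406260823905), np.float64(208.04470169275308)) hole (np.float64(331.19716824486954), np.float64(205.07269881902198))
S................................
S................................
S................................
S................................
S................................
S................................
S................................
S................................
S................................
S................................
S.............#S###S.............
S............#######S#...........
S............#########...........
S............#SSSS###S#..........
S............SSSSSS##.#..........
S............SSSSSS##............
S............SSSSSSS.............
S............SSSSSS#.............
S............SSSSSS..............
S.........SSSSSSSSSSSS...........
S........SSSSSSSSSSSSSS..........
S.......SSSSSSSSSSSSSSSSS........
S......SSSSSSSSSSSSSSSSSSS.......
S.....SSSSSSSSS..SSSSSSSSS.......
S....SSSSSSSS......SSSSSSSS......
S....SSSSS............SSSSSS.....
```

step_arm --pt "-0.002 0.008 0 0 0 0 1" --pt "-0.002 0.008 0.03 0 0 0 1" --pt "-0.002 0.008 0.07 0 0 0 1" --pt "-0.002 0.008 0.11 0 0 0 1" --pt "-0.002 0.008 0.14 0 0 0 1" --pt "-0.002 0.008 0.14 0 0 0 1"

```text
time_s: 17.33
position: [0.4959, -0.284, 0.1487]
tcp_rot: [[0.994, -0.104, 0.018], [-0.104, -0.995, -0.011], [0.019, 0.009, -1.0]]
force: [-0.4, 8.1, 50.0]
opening: 0.211
grasp_force: 53.0
```

```bash
python3 - <<'E'
from h import *
s=read_state();print(s["time_s"],s["position"],s["opening"],s["force"],s["moment"])
go([.4870,-.2780,.1110],down(-5.95))
E
```

```text
17.3333 [ 0.4958976  -0.28399871  0.14873418] 0.21112182223682113 [-0.3964997   8.0806769  50.00599444] [ 2.04191021  0.38234212 -0.04142875]
 [-0.0339, -0.0179, 0.125] [0.0112, -0.024, -0.0005] rows 0.9
```

step_arm --pt "-0.02 -0.01 -0.06 0 0 0 1" --pt "-0.02 -0.01 -0.15 0 0 0 1" --pt "-0.02 -0.01 -0.22 0 0 0 1" --pt "-0.02 -0.01 -0.22 0 0 0 1" --pt "-0.02 -0.01 -0.22 0 0 0 1"

```text
time_s: 17.75
position: [0.485, -0.2785, 0.206]
tcp_rot: [[0.995, -0.102, 0.006], [-0.102, -0.995, -0.006], [0.007, 0.005, -1.0]]
force: [0.2, -0.4, -1.2]
opening: 0.213
grasp_force: 42.7
```

```bash
python3 - <<'E'
from h import *
s=read_state();print(s["time_s"],s["position"],s["opening"],s["force"],s["moment"],s["tcp_rot"])
im,k=cam("wrist");R=np.array(s["tcp_rot"])
cv2.imwrite("pics/w10.png",im[:,:,::-1])
print("tip",proj(k,s["position"]+R[:,2]*L),"cap",proj(k,s["position"]-R[:,2]*.0367),"hole",proj(k,[.487,-.2778,.064]))
for r in im[160:264:3,284:376:2].astype(int): print("".join("S" if (max(p)-min(p)<25) else ("#" if sum(p)<150 else ("o" if p[0]>150 else ".")) for p in r))
E
```

```text
17.75 [ 0.4849585  -0.27852958  0.20603333] 0.2128143672066713 [ 0.24165839 -0.36192177 -1.23698924] [ 0.00922192  0.05029142 -0.08254183] [[ 0.99473601 -0.10229548  0.00599139]
 [-0.10226183 -0.99474132 -0.005676  ]
 [ 0.00654051  0.00503344 -0.99996594]]
tip (np.float64(328.32214090787676), np.float64(208.0365875574523)) cap (np.float64(329.01458909792063), np.float64(322.00044872163807)) hole (np.float64(326.3686710790917), np.float64(193.95813061508463))
SSSSSSS.######################################
SSSSSSS#######################################
SSSSSSS#S#SS####SSS######S################SSS#
SSSSSS........................................
SSSSSS........................................
SSSSSS........................................
SSSSSS........................................
SSSSSS........................................
SSSSSS........................................
SSSSSS........................................
SSSSSS............#####S......................
SSSSSSo..........#######S.....................
SSSSSSo..........#######S.....................
SSSSSSo..........#######..
[... 307 characters left out ...]
SSo............oSSSS......................
SSSSSSS............SSSSSS.....................
SSSSSSSSSSSSSSSSSSSSSSSSSSSSSSSSSSSSSSSSSSSSSS
SSSSSSSSSSSSSSSSSSSSSSSSSSSSSSSSSSSSSSSSSSSSSS
SSSSSSSSSSSSSSSSSSSSSSSSSSSSSSSSSSSSSSSSSSSSSS
SSSSSSSSSSSSSSSSSSSSSSSSSSSSSSSSSSSSSSSSSSSSSS
SSSSSSSSSSSSSSSSSSSSSSSSSSSSSSSSSSSSSSSSSSSSSS
SSSSSSSSSSSSSSSSSSSS.....SSSSSSSSSSSSSSSSSSSSS
SSSSSSSSSSSSSSSS............SSSSSSSSSSSSSSSSSS
SSSSSSSSSSSSSSS..............SSSSSSSSSSSSSSSSS
SSSSSSSSSSSSSS................SSSSSSSSSSSSSSSS
SSSSSSSSSSSSSS................SSSSSSSSSSSSSSSS
SSSSSSSSSSSSSS.................SSSSSSSSSSSSSSo
SSSSSSSSSSSSS..................SSSSSSSSSSSSSS.
SSSSSSSSSSSSS..................SSSSSSSSSSSSSS.
```

```bash
cat >> h.py <<'E'
def tiprow():
    s=read_state();im,k=cam("wrist"); c=im.astype(int)
    S=(c.max(2)-c.min(2)<25)&(c.sum(2)>110)
    rows=[(v,np.where(S[v,312:346])[0]+312) for v in range(196,232)]
    for v,w in rows: print(v,len(w),(w.min(),w.max()) if len(w) else "",end="; ")
    print(); return s,k,im
E
python3 - <<'E'
from h import *
s,k,im=tiprow();R=np.array(s["tcp_rot"])
for th in (0,2,4,6,8,10,12):
  for sl in (0,.006):
    t=np.radians(th);ax=np.array([-np.sin(t),0,np.cos(t)]);tip=np.array([0,0,.006])+ax*(L-.006-sl);ed=tip+.0045*np.array([np.cos(t),0,np.sin(t)])
    print(th,sl,np.round(proj(k,s["position"]+R@tip),1),np.round(proj(k,s["position"]+R@ed),1))
E
```

```text
196 0 ; 197 0 ; 198 0 ; 199 0 ; 200 0 ; 201 0 ; 202 0 ; 203 0 ; 204 0 ; 205 0 ; 206 0 ; 207 0 ; 208 0 ; 209 0 ; 210 0 ; 211 0 ; 212 0 ; 213 0 ; 214 0 ; 215 0 ; 216 0 ; 217 0 ; 218 2 (np.int64(327), np.int64(328)); 219 7 (np.int64(324), np.int64(330)); 220 9 (np.int64(323), np.int64(331)); 221 11 (np.int64(322), np.int64(332)); 222 11 (np.int64(322), np.int64(332)); 223 11 (np.int64(322), np.int64(332)); 224 34 (np.int64(312), np.int64(345)); 225 34 (np.int64(312), np.int64(345)); 226 34 (np.int64(312), np.int64(345)); 227 34 (np.int64(312), np.int64(345)); 228 34 (np.int64(312), np.int64(345)); 229 34 (np.int64(312), np.int64(345)); 230 34 (np.int64(312), np.int64(345)); 231 34 (np.int64(312), np.int64(345)); 
0 0 [328.3 208. ] [328.3 202.4]
0 0.006 [328.3 210.4] [328.3 204.6]
2 0 [328.3 212.3] [328.3 206.6]
2 0.006 [328.3 214.4] [328.3 208.6]
4 0 [328.3 216.5] [328.3 210.8]
4 0.006 [328.3 218.5] [328.3 212.7]
6 0 [328.3 220.8] [328.3 215.1]
6 0.006 [328.3 222.6] [328.3 216.7]
8 0 [328.3 225.1] [328.3 219.3]
8 0.006 [328.3 226.7] [328.3 220.8]
10 0 [328.3 229.3] [328.3 223.6]
10 0.006 [328.3 230.8] [328.3 224.9]
12 0 [328.3 233.7] [328.3 227.9]
12 0.006 [328.3 234.9] [328.3 229. ]
```

```bash
python3 - <<'E'
from h import *
s=read_state();c=capture("wrist");im=c["image"];k=(200/np.tan(np.radians(c["vertical_fov"]/2)),c["cx"],c["cy"],np.array(c["T_tool_cam"]))
for nm,d in (("slide/tilt",[(sl,th) for sl in(0,.004,.008,.012,.016) for th in(0,2,4,6,8)]),):
  for sl,th in d:
    t=np.radians(th);ax=np.array([-np.sin(t),0,np.cos(t)]);px=np.array([np.cos(t),0,np.sin(t)]);g=np.array([0,0,.006])
    f=lambda z,x:round(proj(k,g+ax*(z-.006-sl)+px*x)[1],1)
    print(sl,th,"tip",f(L,.0045),"collar",f(.0467,.015))
g=cv2.cvtColor(im,cv2.COLOR_RGB2GRAY)
for v in range(214,266,2): print(v,g[v,296:362:3].tolist())
E
```

```text
0 0 tip 202.4 collar 211.2
0 2 tip 206.6 collar 213.3
0 4 tip 210.8 collar 215.4
0 6 tip 215.1 collar 217.5
0 8 tip 219.3 collar 219.7
0.004 0 tip 203.8 collar 213.3
0.004 2 tip 207.9 collar 215.2
0.004 4 tip 212.0 collar 217.1
0.004 6 tip 216.2 collar 219.0
0.004 8 tip 220.3 collar 221.0
0.008 0 tip 205.3 collar 215.5
0.008 2 tip 209.3 collar 217.1
0.008 4 tip 213.3 collar 218.8
0.008 6 tip 217.3 collar 220.6
0.008 8 tip 221.3 collar 222.3
0.012 0 tip 206.9 collar 217.7
0.012 2 tip 210.7 collar 219.2
0.012 4 tip 214.6 collar 220.7
0.012 6 tip 218.5 collar 222.2
0.012 8 tip 222.4 collar 223.7
0.016 0 tip 208.5 collar 220.1
0.016 2 tip 212.2 collar 221.3
0.016 4 tip 216.0 collar 222.6
0.016 6 tip 219.7 collar 223.9
0.016 8 tip 223.5 collar 225.2
214 [237, 94, 97, 97, 97, 96, 99, 98, 98, 98, 98, 99, 98, 101, 99, 99, 99, 99, 101, 101, 100, 100]
216 [239, 95, 98, 98, 98, 99, 97, 98, 100, 100, 101, 101, 100, 101, 101, 101, 102, 101, 102, 101, 101, 100]
218 [241, 96, 100, 100, 102, 101, 102, 102, 103, 101, 94, 97, 102, 101, 102, 102, 103, 103, 102, 102, 101, 103]
220 [238, 98, 102, 102, 10
[... 1583 characters left out ...]
81, 80, 81, 81, 80, 72, 116, 20, 21, 23, 22, 17]
252 [12, 22, 22, 22, 20, 88, 80, 81, 80, 81, 81, 80, 81, 81, 81, 79, 116, 21, 21, 21, 21, 14]
254 [16, 22, 21, 24, 19, 79, 81, 81, 82, 81, 82, 81, 81, 81, 81, 77, 78, 19, 21, 22, 21, 18]
256 [20, 24, 20, 23, 18, 79, 80, 81, 81, 82, 81, 81, 81, 80, 81, 79, 78, 19, 22, 23, 22, 23]
258 [21, 20, 23, 21, 19, 81, 82, 81, 81, 81, 81, 81, 81, 80, 81, 82, 77, 19, 21, 24, 22, 22]
260 [23, 23, 22, 23, 19, 79, 81, 80, 81, 81, 82, 81, 81, 82, 81, 81, 76, 20, 21, 21, 24, 24]
262 [22, 23, 21, 24, 18, 79, 82, 81, 80, 82, 83, 83, 81, 80, 80, 82, 75, 18, 20, 23, 22, 23]
264 [22, 25, 20, 21, 19, 79, 82, 81, 82, 82, 82, 82, 82, 82, 83, 82, 74, 23, 22, 24, 22, 22]
```

```bash
python3 - <<'E'
from h import *
def prof(f,rows,a,b):
    g=cv2.cvtColor(cv2.imread(f),cv2.COLOR_BGR2GRAY)
    for v in rows: print(f,v,a,g[v,a:b].tolist())
prof("pics/w10.png",(225,227),316,340)
prof("pics/w10.png",(237,247),306,348)
g=cv2.cvtColor(cv2.imread("pics/w7.png"),cv2.COLOR_BGR2GRAY)
for v in range(200,240,3): print("w7",v,g[v,304:352:2].tolist())
E
```

```text
pics/w10.png 225 316 [243, 243, 242, 244, 246, 199, 151, 130, 114, 97, 87, 85, 86, 84, 83, 83, 78, 118, 251, 249, 214, 211, 212, 211]
pics/w10.png 227 316 [236, 236, 235, 237, 243, 172, 149, 131, 115, 78, 73, 84, 84, 84, 82, 83, 79, 69, 241, 238, 202, 202, 202, 202]
pics/w10.png 237 306 [21, 22, 22, 19, 38, 114, 111, 111, 108, 106, 107, 109, 107, 107, 107, 107, 108, 111, 111, 111, 110, 109, 109, 108, 111, 107, 105, 106, 105, 107, 107, 109, 109, 108, 107, 107, 108, 107, 112, 46, 21, 20]
pics/w10.png 247 306 [23, 22, 22, 18, 37, 109, 110, 93, 79, 81, 80, 80, 81, 81, 81, 81, 81, 81, 80, 80, 82, 80, 81, 81, 81, 79, 81, 80, 81, 81, 80, 81, 80, 81, 79, 71, 106, 109, 114, 47, 21, 22]
w7 200 [141, 141, 130, 128, 130, 132, 131, 172, 174, 173, 170, 170, 153, 127, 126, 130, 132, 141, 144, 141, 131, 135, 141, 137]
w7 203 [141, 141, 134, 129, 129, 132, 166, 172, 175, 174, 171, 170, 169, 125, 126, 131, 133, 140, 144, 142, 130, 134, 140, 137]
w7 206 [108, 88, 89, 83, 85, 81, 105, 82, 83, 82, 124, 142, 108, 81, 61, 84, 86, 89, 91, 81, 79, 106, 108, 107]
w7 209 [139, 139, 145, 126, 131, 132, 165, 170
[... 585 characters left out ...]
224 [139, 139, 163, 196, 222, 212, 205, 206, 205, 207, 210, 210, 208, 208, 200, 202, 205, 205, 203, 206, 172, 79, 139, 137]
w7 227 [138, 176, 226, 210, 211, 207, 205, 204, 208, 213, 185, 155, 77, 108, 89, 209, 207, 203, 203, 197, 202, 208, 78, 139]
w7 230 [134, 225, 209, 211, 209, 203, 180, 153, 155, 159, 156, 159, 82, 83, 82, 82, 77, 79, 204, 200, 203, 207, 207, 78]
w7 233 [225, 217, 220, 217, 205, 172, 155, 162, 76, 166, 76, 78, 82, 84, 82, 82, 82, 83, 71, 100, 106, 111, 112, 113]
w7 236 [28, 19, 19, 57, 209, 193, 77, 83, 83, 84, 84, 83, 83, 84, 82, 83, 83, 83, 75, 90, 114, 28, 30, 30]
w7 239 [20, 22, 22, 57, 197, 86, 82, 84, 83, 83, 83, 83, 83, 82, 84, 84, 84, 83, 79, 73, 116, 28, 29, 31]
```

step_arm --pt "0.006 -0.001 0 0 0.089 0 1" --pt "0.006 -0.001 0.05 0 0.089 0 1" --pt "0.006 -0.001 0.1 0 0.089 0 1" --pt "0.006 -0.001 0.137 0 0.089 0 1" --pt "0.006 -0.001 0.137 0 0.089 0 1" --pt "0.006 -0.001 0.137 0 0.089 0 1"

```text
time_s: 18.4
position: [0.4851, -0.2772, 0.1615]
tcp_rot: [[0.992, -0.102, 0.069], [-0.102, -0.995, -0.007], [0.069, -0.0, -0.998]]
force: [0.1, -0.5, -0.5]
opening: 0.212
grasp_force: 42.7
```

```bash
python3 - <<'E'
from h import *
s=read_state();print(s["time_s"],s["position"],s["opening"],s["force"],s["tcp_rot"][:,2])
im,k=cam("wrist");cv2.imwrite("pics/w11.png",im[:,:,::-1])
print("hole",[np.round(proj(k,np.array([.487,-.2778,.064])+np.array(d)),1) for d in([0,0,0],[.0075,0,0],[-.0075,0,0],[0,.0075,0],[0,-.0075,0])])
for v in range(186,236,2):
  print(v,"".join("S" if (max(p)-min(p)<25 and sum(p)>110) else ("#" if sum(p)<150 else ("o" if p[0]>150 else ".")) for p in im[v,300:360].astype(int)))
E
```

```text
18.4 [ 0.48512837 -0.27720541  0.16145544] 0.2115090202150522 [ 0.05948611 -0.54678345 -0.53793889] [ 0.06874683 -0.00682975 -0.99761076]
hole [array([328.9, 216.2]), array([327.9, 206.5]), array([329.9, 225.7]), array([319. , 217.2]), array([338.8, 215.2])]
186 ............................................................
188 ............................................................
190 ............................................................
192 ............................................................
194 ............................................................
196 ............................................................
198 ............................................................
200 ............................................................
202 ............................................................
204 ............................................................
206 ............................................................
208 ............................................................
210 ......................###########...........................
212 ....................###############.........................
214 ..................###################o......................
216 ..................###################.o.....................
218 ..................#######SSSSS#######.#.....................
220 ..................####SSSSSSSSSSS###..o.....................
222 ...................##SSSSSSSSSSSSS#...o.....................
224 ....................#SSSSSSSSSSSSS............ooo.ooo.......
226 ....................#SSSSSSSSSSSSS..........................
228 .....................SSSSSSSSSSSSS..........................
230 .................SSSSSSSSSSSSSSSSSSSSSS.....................
232 #............SSSSSSSSSSSSSSSSSSSSSSSSSSSSS..............####
234 #..........SSSSSSSSSSSSSSSSSSSSSSSSSSSSSSSSSS..........#####
```

step_arm --pt "-0.001 0 0.02 0 0 0 1" --pt "-0.002 0 0.035 0 0 0 1" --pt "-0.003 0 0.05 0 0 0 1" --pt "-0.004 0 0.06 0 0 0 1"

```text
time_s: 18.78
position: [0.486, -0.2778, 0.1447]
tcp_rot: [[0.992, -0.102, 0.072], [-0.102, -0.995, -0.009], [0.072, 0.002, -0.997]]
force: [0.1, 0.2, -1.2]
opening: 0.211
grasp_force: 42.7
```

```bash
python3 - <<'E'
from h import *
s=read_state();print(s["time_s"],s["position"],s["opening"],s["force"],s["moment"])
im,k=cam("wrist");cv2.imwrite("pics/w12.png",im[:,:,::-1])
for v in range(200,236,2):
  print(v,"".join("S" if (max(p)-min(p)<25 and sum(p)>110) else ("#" if sum(p)<150 else ("o" if p[0]>150 else ".")) for p in im[v,300:360].astype(int)))
E
```

```text
18.7833 [ 0.48600361 -0.27778307  0.14472114] 0.21070195823101245 [ 0.05358737  0.15740852 -1.22089993] [ 0.07356005  0.10269163 -0.03259552]
200 ............................................................
202 ............................................................
204 ............................................................
206 ............................................................
208 ............................................................
210 ............................................................
212 ............................................................
214 ............................................................
216 .........................#.#................................
218 ...................######SSSSS###...........................
220 ..................####SSSSSSSSSSS####.......................
222 ..................####SSSSSSSSSSSS####......................
224 .................####SSSSSSSSSSSSS#####.....................
226 ................#####SSSSSSSSSSSSS##.##.....................
228 .................####SSSSSSSSSSSSS#..##.....................
230 ................SSSSSSSSSSSSSSSSSSSSSSS.o......o............
232 #............SSSSSSSSSSSSSSSSSSSSSSSSSSSSS.......ooooo..####
234 #..........SSSSSSSSSSSSSSSSSSSSSSSSSSSSSSSSSS..........#####
```

step_arm --pt "-0.006 0 0 0 0 0 1" --pt "-0.006 0 0 0 0 0 1" --pt "-0.007 0 0.01 0 0 0 1" --pt "-0.008 0 0.02 0 0 0 1" --pt "-0.008 0 0.028 0 0 0 1" --pt "-0.008 0 0.028 0 0 0 1"

```text
time_s: 19.33
position: [0.484, -0.2775, 0.136]
tcp_rot: [[0.992, -0.102, 0.071], [-0.102, -0.995, -0.009], [0.072, 0.002, -0.997]]
force: [-1.0, 0.5, -0.9]
opening: 0.21
grasp_force: 42.7
```

```bash
python3 - <<'E'
from h import *
s=read_state();print(s["time_s"],s["position"],s["opening"],s["force"],s["moment"])
im,k=cam("wrist");cv2.imwrite("pics/w13.png",im[:,:,::-1])
for v in range(206,236,2):
  print(v,"".join("S" if (max(p)-min(p)<25 and sum(p)>110) else ("#" if sum(p)<150 else ("o" if p[0]>150 else ".")) for p in im[v,300:360].astype(int)))
E
```

```text
19.3333 [ 0.48402685 -0.27749536  0.13601939] 0.21041757080997817 [-1.02005073  0.52630913 -0.92761573] [ 0.06883521  0.08217462 -0.03874975]
206 ............................................................
208 ............................................................
210 ............................................................
212 ............................................................
214 ............................................................
216 ............................................................
218 ....................#####SSSSS###...........................
220 ..................####SSSSSSSSSSS##.........................
222 ................#####SSSSSSSSSSSSS###o......................
224 ................#####SSSSSSSSSSSSS#####.....................
226 ................#####SSSSSSSSSSSSS#####.....................
228 ................#####SSSSSSSSSSSSS######....................
230 ................SSSSSSSSSSSSSSSSSSSSSSS.....................
232 #............SSSSSSSSSSSSSSSSSSSSSSSSSSSSS............######
234 #..........SSSSSSSSSSSSSSSSSSSSSSSSSSSSSSSSSSS##############
```

step_arm --pt "0 0 0.015 0 0 0 1" --pt "-0.001 0 0.03 0 0 0 1" --pt "-0.002 0 0.045 0 0 0 1" --pt "-0.003 0 0.06 0 0 0 1" --pt "-0.004 0 0.075 0 0 0 1" --pt "-0.005 0 0.08 0 0 0 1"

```text
time_s: 19.88
position: [0.4842, -0.2775, 0.1116]
tcp_rot: [[0.992, -0.102, 0.071], [-0.102, -0.995, -0.009], [0.071, 0.001, -0.997]]
force: [-1.1, 0.5, -0.7]
opening: 0.209
grasp_force: 42.7
```

```bash
python3 - <<'E'
from h import *
s=read_state();print(s["time_s"],s["position"],s["opening"],s["force"],s["moment"],s["tcp_rot"][:,2])
E
```

```text
19.8833 [ 0.48417969 -0.27749319  0.11155643] 0.209191154363391 [-1.07349216  0.52883666 -0.74679138] [ 0.04520599  0.06740362 -0.01289144] [ 0.07069066 -0.00856176 -0.99746154]
```

Now the last stretch, in small steps until the collar seats.

step_arm --pt "-0.001 0 0.015 0 0 0 1" --pt "-0.002 0 0.03 0 0 0 1" --pt "-0.003 0 0.04 0 0 0 1" --pt "-0.003 0 0.047 0 0 0 1"

```text
time_s: 20.22
position: [0.4845, -0.2777, 0.0979]
tcp_rot: [[0.992, -0.102, 0.071], [-0.102, -0.995, -0.009], [0.072, 0.002, -0.997]]
force: [-0.1, -0.5, -0.9]
opening: 0.215
grasp_force: 42.7
```

```bash
python3 - <<'E'
from h import *
s=read_state();print(s["time_s"],s["position"],s["opening"],s["force"],s["moment"],s["tcp_rot"][:,2])
E
```

```text
20.2167 [ 0.4844773  -0.27772001  0.09789943] 0.2147193607210539 [-0.06439579 -0.4702372  -0.90762496] [ 0.05482359  0.03778643 -0.01188416] [ 0.07131198 -0.00912655 -0.99741231]
```

step_arm --pt "0 0 0.004 0 0 0 1" --pt "0 0 0.008 0 0 0 1" --pt "0 0 0.008 0 0 0 1"

```text
time_s: 20.47
position: [0.4848, -0.2779, 0.0959]
tcp_rot: [[0.992, -0.102, 0.072], [-0.102, -0.995, -0.009], [0.072, 0.002, -0.997]]
force: [-0.3, 0.8, -0.0]
opening: 0.214
grasp_force: 42.7
```

```bash
python3 - <<'E'
from h import *
s=read_state();print(s["time_s"],s["position"],s["opening"],s["force"],s["moment"],s["tcp_rot"][:,2])
E
```

```text
20.4667 [ 0.48483608 -0.27786905  0.09589007] 0.2135175700987355 [-0.32423437  0.77849151 -0.0469179 ] [0.07601054 0.03597511 0.03381135] [ 0.07172927 -0.00949492 -0.99737894]
```

step_arm --pt "0 0 0 0 0 0 0.25" --pt "0 0 0 0 0 0 0.25" --pt "0 0 0 0 0 0 0.25" --pt "0 0 0 0 0 0 0.25" --pt "0 0 0 0 0 0 0.25"

```text
time_s: 20.88
position: [0.4849, -0.278, 0.0962]
tcp_rot: [[0.992, -0.102, 0.072], [-0.102, -0.995, -0.01], [0.073, 0.002, -0.997]]
force: [-0.6, -0.2, -0.7]
opening: 0.366
grasp_force: 0.0
```

step_arm --pt "0.001 0 -0.02 0 -0.04 0 0.25" --pt "0.006 0 -0.08 0 -0.08 0 0.25" --pt "0.012 0 -0.16 0 -0.09 0 0.25" --pt "0.018 0 -0.25 0 -0.09 0 0.25" --pt "0.026 0 -0.36 0 -0.09 0 0.25" --pt "0.036 0 -0.5 0 -0.09 0 0.25" --pt "0.036 0 -0.5 0 -0.09 0 0.25"

```text
time_s: 21.47
position: [0.4885, -0.2804, 0.2542]
tcp_rot: [[0.995, -0.102, 0.014], [-0.102, -0.995, -0.013], [0.015, 0.011, -1.0]]
force: [0.7, -1.0, 1.3]
opening: 0.374
grasp_force: 0.0
```

```bash
python3 - <<'E'
from h import *
s=read_state();print(s["time_s"],s["position"],s["opening"],s["force"],s["tcp_rot"][:,2])
im,k=cam("wrist");cv2.imwrite("pics/w14.png",im[:,:,::-1])
print("collar",[np.round(proj(k,p),1) for p in([.4868,-.2775,.069],[.4868,-.2775,.147],[.4868,-.2775,.064])])
for v in range(150,262,4):
  print(v,"".join("S" if (max(p)-min(p)<25 and sum(p)>110) else ("#" if sum(p)<150 else ("o" if p[0]>150 else ".")) for p in im[v,270:450:3].astype(int)))
E
```

```text
21.4667 [ 0.48845596 -0.28036551  0.25420017] 0.37364516971695744 [ 0.68752716 -0.95245144  1.260037  ] [ 0.01369689 -0.01267617 -0.99982584]
collar [array([323.5, 188.9]), array([323.3, 210.7]), array([323.5, 187.8])]
150 SSSSSSSSSSSSSSSSSSSSSSSSSSSSSSSSSSSSSSSSSSSSSSSSSSSSSSSSSSSS
154 SSSSSSSSSS###################SSSSSSSSSSSSSSSSSSSSSSSSSSSSSSS
158 SSSSSSSSSS.###############################.SSSSSSSSSSSSSSSSS
162 SSSSSSSSSS###################################SSSSSSSSSSSSSSS
166 SSSSSSSSSo..............................oooo..SSSSSSSSSSSSSS
170 SSSSSSSSSS....................................SSSSSSSSSSSSSS
174 SSSSSSSSSS....................................SSSSSSSSSSSSSS
178 SSSSSSSSSS.......SSS#........#.########.......SSSSSSSSSSSSSS
182 SSSSSSSSSS.....SSSSSSS..........###...........SSSSSSSSSSSSSS
186 SSSSSSSSSS....SS.....SS..........#....o.......SSSSSSSSSSSSSS
190 SSSSSSSSSS...oSo.....SS.............ooooo.....SSSSSSSSSSSSSS
194 SSSSSSSSSS....So......S............ooooooooo..SSSSSSSSSSSSSS
198 SSSSSSSSSS....So......S............ooooooooooo.SSSSSSSSSSSSS
202 SSSSSSSSSS.....o..o.............
[... 238 characters left out ...]
SSSSSoooooooSSSSSSSSSSSSSSSoooooooSSSSSSSSSSSSSSSS
222 SSSSSSSSSSSSSSSSoooooSSSSSSSSSSSSSSSSSSSSSSSSSSSSSSSSSSSSSSS
226 SSSSSSSSSSSSSSSSSSSSSSSSSSSSSSSSSSSSSSSSSSSSSSSSSSSSSSSSSSSS
230 SSSSSSSSSSSSSSSSSSSSSSSSSSSSSSSSSSSSSSSSSSSSSSSSSSS.#SSSSSSS
234 SSSS##SSSSSSSSSSSSSSSSSSSSSSSSSSS###SSSSSSSSSSSSSSS#.#SSSSSS
238 SSS######SSSSSSSSSSSSSSSSSSSSS######SSSSSSSSSSSSSSSS#.#....S
242 SSS######SSSSSSSSSSSSSSSSSSS..#######SSSSSSSS###############
246 SS#######SSSSSSSSSSSSSSSSSSS.########SSSSSSSSS##############
250 S########SSSSSSSSSSSSSSSSSSS..########SSSSSSSSS#############
254 #########SSSSSSSSSSSSSSSSSSS..#########SSSSS...#############
258 #########SSSSSSSSSSSSSSSSSS...##########SSSSoo.S############
```

```bash
python3 - <<'E'
from h import *
im,k=cam("scene");cv2.imwrite("pics/s15.png",im[:,:,::-1])
for v in range(216,262,1):
  print(v,"".join("B" if (14<cv2h[0]<32 and cv2h[1]>90 and cv2h[2]>40) else ("s" if cv2h[1]<60 and cv2h[2]>120 else ("#" if cv2h[2]<90 else "-")) for cv2h in cv2.cvtColor(im[v:v+1,270:325],cv2.COLOR_RGB2HSV)[0].astype(int)))
t,kt=cam("top")
for n,p in(("a",[.522,-.0363,.12]),("b",[.5175,-.0622,.12])):
  u,v=map(int,np.round(proj(kt,p)));print(n,u,v,cv2.cvtColor(t[v-2:v+3,u-2:u+3],cv2.COLOR_RGB2HSV).reshape(-1,3).tolist()[6:19])
E
```

```text
216 ###########----------------------###############-ssssss
217 ############-----------------#-##################ssssss
218 ############---------------######################-sssss
219 ############--------##############################sssss
220 ############----#################################ssssss
221 ###############################################ssssssss
222 #########################################s#ssssssssssss
223 #######################################ssssssssssssssss
224 #######################################ssssssssssssssss
225 #####################------#---ssss###sssssssssssssssss
226 ###################--------#---sss-###sssssssssssssssss
227 ###################-###########-ss###ssssssssssssssssss
228 #################-###############--##ssssssssssssssssss
229 #################--################--ssssssssssssssssss
230 ############-###--#########B-#######-ssssssssssssssssss
231 ################--########-BBB######-ssssssssssssssssss
232 ###-######s-###---########BBBB-######ssssssssssssssssss
233 -------###s###-s-#########BBBB-######-sssssssssssssssss
234 --------##s###s-
[... 1374 characters left out ...]
-------------##sssss-ssssssssssssssssssssssss
258 sss-s-----------------ssssssss#ssssssssssssssssssssssss
259 sssssss---------------sssssssss-sssssssssssssssssssssss
260 ssssssss-ssss---------sssssssss-sssssssssssssssssssssss
261 sssssssssssssss-------sssssssss-sssssssssssssssssssssss
a 339 192 [[102, 47, 54], [99, 49, 52], [101, 43, 48], [108, 29, 44], [104, 48, 58], [104, 50, 56], [102, 51, 50], [108, 60, 51], [107, 38, 47], [100, 49, 62], [98, 50, 56], [101, 49, 57], [105, 47, 54]]
b 348 194 [[14, 140, 122], [15, 145, 134], [16, 145, 144], [14, 147, 161], [9, 64, 56], [15, 112, 80], [17, 133, 107], [17, 146, 133], [15, 147, 160], [103, 42, 43], [17, 48, 48], [15, 115, 69], [15, 138, 113]]
```

The pin stands inside the pan's rim, unchanged since it dropped. Hole a is covered by the arm in the top view. The punch is upright with its collar down on the stand, so I'm handing the job in.

```bash
python3 -c "
from rig import *
print(hand_in())"
```

```text
the job is handed in; nothing more can be done
None
```

I handed the job in at about 21.5 s: the loose pin was the one in hole_a. It is standing in the upright pan under the block, and the punch is back upright in its own hole. I never touched the sound pin, but on the first try at returning the punch its tip missed the hole and pressed the stand's top with about 50 N, so I backed off and reseated it.

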